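Lock the portafilter into the espresso machine

TASK

Get the espresso machine ready: take the empty portafilter by its handle from the tamping mat, offer it up under the group with the handle to the left, feel for the notches that let its two lugs in, and swing the handle to the right until it is fully home against the stop and the portafilter stays locked in the machine by itself. Leave the tamper and the mugs where they are.

Things in the scene. Friction and masses are not known exactly. Their poses are not given: they have to be found in the camera images.
- portafilter: Loose steel portafilter (coffee filter holder), about 0.34 kg, upright on a rubber mat at first. Origin: centre of the basket's flat underside; z up along the basket's axis; handle along its own -x. Basket 60 mm across, its open rim 64 mm above the origin. In the group nothing holds it up before its lugs have been turned onto the ledges.
- lug_centre (a point): On the portafilter's axis, midway between its two lugs, 54 mm above its underside; axes as the portafilter's. The lugs stick out along its +y and -y, tips 38.5 mm from the axis, 15 mm wide, 7 mm thick.
- handle_grip (a point): Middle of the portafilter's black handle, 115 mm from the basket's axis, 30 mm above its underside; axes as the portafilter's. The handle is a level bar with flat sides, 24 mm wide, 22 mm high, from 68 to 164 mm from the axis.
- espresso_machine: Fixed steel espresso machine, 150 mm wide, 310 mm high. Origin on the worktop under the group's axis; its front looks along its -x, and its +y is the left for someone facing the front. Front of the body 60 mm behind the axis; drip tray below the group 50 mm high; steam wand on the right flank.
- group_mouth (a point): Centre of the group's underside, 185 mm above the worktop, axes as the machine's. A steel bell, 94 mm outside, with a bayonet collar in it, lower face level with this point, inner radius 32.5 mm. Lugs enter only at two opposite notches, 4 degrees of play either side: handle 41 to 69 degrees left of straight out, unseen, different each time. Elsewhere they knock: portafilter origin 58 mm below here.
- gasket_face (a point): On the group's axis, 19.5 mm above its mouth: sprung rubber gasket over the collar, 5 N at first touch, 5 N more per mm. In the notches the portafilter rises until its rim touches it (its origin 44.5 mm below the mouth); once higher than 47 mm below the mouth it can be turned to the right (counterclockwise from above).
- ledge_top (a point): On the group's axis, 8.5 mm above its mouth: height of the collar's level lands. Turned right, the lugs ride up ramps from 3.5 mm to this height, drawing the rim into the gasket (2 to 8 N at the handle), and meet a hard stop 60 degrees past the notch, a sharp rise of force. Locked, the portafilter's origin is 42 mm below the mouth.
- tamper: Bystander: coffee tamper with steel foot (53 mm) and dark wooden knob, 85 mm high, loose on the mat to the right of the portafilter. Origin under its foot.
- mug: Bystander: white mug, 83 mm across, 93 mm high, loose on the worktop at the right. Origin under its middle.
- dark_mug: Bystander: dark mug, 88 mm across, 106 mm high, loose on the worktop left of the machine. Origin under its middle.
Mind the look-alikes: they are no part of the job. What is shaped like the portafilter but orange or purple is not meant.

How it is judged:
At the end, for the whole second after the job is handed in: The portafilter hangs by its lugs in the group, drawn up fully (its origin 39 to 43.2 mm below the mouth of the group; 42 mm at the stop), centred within 4 mm, level within 0.05 rad, at rest and released (z of portafilter in the frame of group_mouth between -0.0432 and -0.039 m and horizontal distance between portafilter and group_mouth below 0.004 m and angle between portafilter's own z axis and vertical below 0.05 rad and linear speed of portafilter below 0.02 m/s and angular speed of portafilter below 0.1 rad/s); the robot touches nothing.
It fails at once if the tamper is moved by more than 20 mm or knocked over (distance of tamper from where it was at the start of the episode above 0.02 m or angle between tamper's own z axis and vertical above 0.3 rad).
It fails at once if the white mug is moved by more than 20 mm or knocked over (distance of mug from where it was at the start of the episode above 0.02 m or angle between mug's own z axis and vertical above 0.3 rad).
It fails at once if the dark mug is moved by more than 20 mm or knocked over (distance of dark_mug from where it was at the start of the episode above 0.02 m or angle between dark_mug's own z axis and vertical above 0.3 rad).
It also fails if it takes over 64 s, if anything falls off the work surface, if the arm or the gripper's body presses on something with over 40 N, if the wrist force passes 120 N, or if a joint passes its speed limit or range.

ROBOT

A 6-joint arm with a two-finger parallel gripper is mounted at the origin on the work surface; the furniture and walls round the work are solid. World frame = base frame: x ahead of the robot, y to its left, z up, the work surface at z = 0. Lengths are in m, angles in rad, forces in N, time in s.
With the tool pointing down it reaches from about 0.275 to 0.85 m from the base axis. Payload 19 kg.
Tool frame: the origin (TCP) lies at the very end of the fingers, on their centre line; the grasp point (between the pads) lies 19 mm behind it; z points along the fingers, y is the direction in which the jaws open and shut (so a half turn about z gives the same grasp; the last joint's range is limited). The gripper opens to 85 mm and grips with 20 to 120 N. Pads are 22 mm wide; open, the fingers measure 114 mm over their backs; the gripper's body (76 mm by 85 mm) begins 54 mm behind the grasp point. The pads swing forward as they close: fully open they stand 13 mm farther back than shut.
Start: joints at [-1.423, 0.15, 1.437, -0, 1.554, -0.134], TCP at [0.16, -0.552, 0.231] pointing down, gripper open.
Joint ranges: [-2.8, 2.8], [-0.68, 2.1], [0.12, 2.68], [-1.39, 4.53], [0.16, 2.79], [-2.81, 2.81]. Speed limits (rad/s): [1.89, 1.89, 2.22, 3.01, 3.01, 3.01].

INTERFACE

Orientations are given as a rotation vector (axis times angle).
In Python, from workcell import monitor, optics, ticket gives the robot as it stands.
- The arm moves only by the tool drive_tool, never from a script. Its argument "steps" is a list of rows, each an object of numbers: "hand": the opening, from 0 (shut) to 1 (fully open); "dx", "dy", "dz": the shift along the tool's x, y, z in m; "rx", "ry", "rz": the turn, a rotation vector about the tool's x, y, z in degrees. A call has 1 to 20 rows; each row shifts and turns the pose as measured when the row begins, along the tool's axes as they then stand; what a row does not reach is not made up. A row lasts 1/10 s, in which the tool goes at most 50 mm and 8.59 degrees, less where a joint would pass 70% of its speed; a pose out of reach is approached as far as the arm can. A call is refused whole if a number of a shift passes 0.05 or a number of a turn 8.59, either way. A call with a gripper value outside its range is refused whole. The fingers move at their own pace and stop on an object; "force" is the grip in N (left out, the last holds). Time passes only in rows, so rows that do not move let the fingers close. It gives the time, the measured TCP pose, the force and the opening at its end, in the units of the state.
- monitor.get_state(): the state, without advancing time (a new reading comes with each control period).
- optics.capture(name): name is "scene" or "top" or "wrist"; returns a dict with "img" (480x640x3 uint8, red, green, blue), "depth" (480x640 float32, m along the optical axis (not along the pixel's ray), 0 where there is no reading), "vfov" (degrees; the focal length in pixels is half the picture's height over the tangent of half this angle, whatever the lens; pixels are square), "cx", "cy" (the principal point, pixels), "T" (4x4, takes a point from camera to world coordinates); the wrist camera has in their place "tool_from_camera" (4x4, takes a point from camera to tool coordinates, whose origin is the TCP and whose axes are the flange's). Camera axes: x right, y up, looking along -z (the intrinsics and any distortion apply to the point x, -y, -z); pixel columns grow to the right and rows downward; lengths in m; the calibration is good to about 2 mm. A picture is of the moment at which its call begins: read the wrist's pose just before it.
- ticket.sign_off(): hands the job in, once; it reports no verdict.
The state is a dict: "time_s": time; "q": joint angles; "joint_vel": joint speeds; "effort": joint torques, N m; "tcp_pos": TCP position; "orientation": TCP orientation; "wrist_force": force on the tool from outside, world axes, zero at the start; "moment": the same for the moment, N m; "grip_width": finger opening in m.
Only numpy, scipy, OpenCV 4.12 (cv2) and the standard library are available. Lean on these libraries where they do the work, as an engineer would, in place of code of your own. Each camera call takes 0.05 s, during which the arm holds its last target. There are 200 camera calls.

## Working session

There is one attempt and no reset: what is moved stays moved. The work goes in short steps, Python scripts to look and compute and a tool call to move; the robot and the scene stay as the last step left them, time stands still between calls to the robot, and variables do not carry over. Pictures are saved under pics/ and viewed, about 8 in all and at most 12, crops included, and the job is handed in when it is done.

Besides the shell and the picture viewer there is one more tool, called after "Request:" as name(argument=value, ...) on one line, values as JSON. drive_tool: Moves the arm, as the interface text tells. Its arguments: {"type":"object","properties":{"steps":{"type":"array"},"force":{"type":"number"}},"required":["steps"]}

```bash
mkdir -p pics; cat > h.py <<'E'
import numpy as np, cv2
from scipy.spatial.transform import Rotation as R
from workcell import monitor, optics, ticket
def cap(n):
    s=monitor.get_state(); c=optics.capture(n)
    if n=='wrist':
        T=np.eye(4); T[:3,:3]=R.from_rotvec(s['orientation']).as_matrix(); T[:3,3]=s['tcp_pos']
        c['T']=T@c['tool_from_camera']
    return c
def save(c,f): cv2.imwrite('pics/'+f,c['img'][:,:,::-1])
def cloud(c):
    f=240/np.tan(np.radians(c['vfov']/2)); v,u=np.mgrid[:480,:640]; d=c['depth']
    p=np.stack([(u-c['cx'])/f*d,-(v-c['cy'])/f*d,-d],-1)
    w=p@c['T'][:3,:3].T+c['T'][:3,3]; w[d==0]=np.nan; return w
E
python3 - <<'E'
from h import *
s=monitor.get_state(); print(s)
im=[]
for n in ['scene','top']:
    c=cap(n); print(n,{k:c[k] for k in c if k not in('img','depth')}); save(c,n+'0.png')
    np.savez('/tmp/'+n,**c)
E
```

```text
{'time_s': 0.0, 'q': array([-1.42300163e+00,  1.50944347e-01,  1.43798028e+00, -1.58564388e-05,
        1.55380410e+00, -1.34001899e-01]), 'joint_vel': array([ 0.00045775, -0.00067614, -0.00141533, -0.00068428,  0.00113583,
       -0.00193804]), 'effort': array([ 2.25761596e-04, -7.13041735e+01, -5.70871747e+01, -1.54630916e-04,
        8.68620205e-03,  6.54060273e-05]), 'tcp_pos': array([ 0.15983746, -0.55209557,  0.23072445]), 'orientation': array([-3.10933551e+00, -4.41022829e-01,  3.71960726e-05]), 'wrist_force': array([ 1.10536324,  0.01337641, -0.10920367]), 'moment': array([-0.02678961, -0.02224931, -0.01062104]), 'grip_width': 0.08547690629534496}
scene {'vfov': 44.78402481412261, 'cx': 314.41405276208394, 'cy': 242.58152364932187, 'T': array([[ 0.90537879, -0.21575059,  0.36570606,  1.06413907],
       [ 0.42410724,  0.50118654, -0.7542845 , -1.33166549],
       [-0.02054963,  0.83801178,  0.54526505,  1.00725752],
       [ 0.        ,  0.        ,  0.        ,  1.        ]])}
top {'vfov': 48.38427401129326, 'cx': 314.9834391180996, 'cy': 246.05649982655925, 'T': array([[-0.01697038,  0.98861599, -0.1495006 ,  0.27198721],
       [-0.99976461, -0.0147566 ,  0.0159048 , -0.07149285],
       [ 0.01351762,  0.14973532,  0.98863371,  1.56914575],
       [ 0.        ,  0.        ,  0.        ,  1.        ]])}
```

View pics/scene0.png

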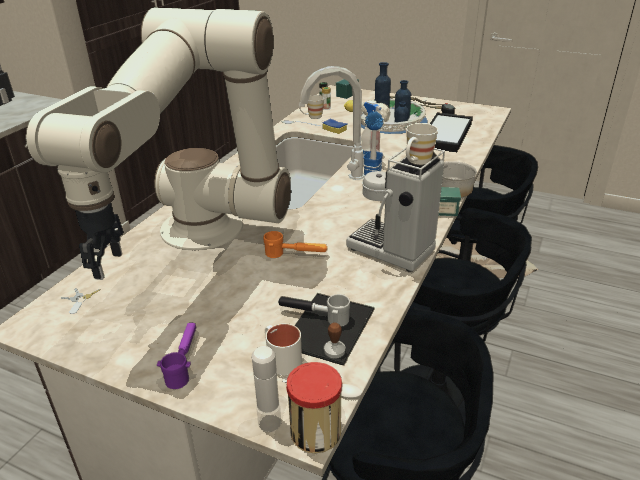

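View pics/top0.png

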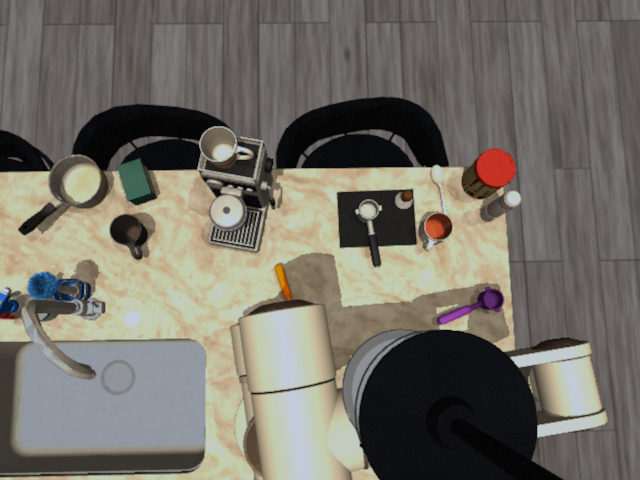

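Candidates: steel/black-handled portafilter on the mat at top (369,210), handle to (376,262) – scene (338,308); orange look-alike at top (283,282), scene (272,243); purple one at top (490,298), scene (175,370). I choose the steel one on the black mat. The machine's group is at top ≈(228,210), the tamper at (405,198), the mug at (437,228), and the dark mug at (127,230).

```bash
python3 - <<'E'
from h import *
c=dict(np.load('/tmp/top.npz')); w=cloud(c)
hsv=cv2.cvtColor(c['img'],cv2.COLOR_RGB2HSV)
def reg(n,u0,u1,v0,v1,z0,z1):
    r=w[v0:v1,u0:u1].reshape(-1,3); m=(r[:,2]>z0)&(r[:,2]<z1); r=r[m]
    print(n,len(r),'mean',r.mean(0).round(4),'min',r.min(0).round(4),'max',r.max(0).round(4)); return r
r=reg('handle',362,390,230,272,.025,.06)
cen,ax=r[:,:2].mean(0),np.linalg.svd(r[:,:2]-r[:,:2].mean(0),full_matrices=False)[2][0]; print('axis',ax,np.degrees(np.arctan2(ax[1],ax[0])))
reg('basket',350,390,195,225,.04,.1)
reg('mat',340,360,195,240,-.01,.02)
reg('tamper',390,418,185,215,.04,.12)
reg('mug',415,460,205,255,.05,.12)
reg('dmug',100,160,205,265,.04,.13)
reg('tray',205,265,200,255,.03,.08)
for z0,z1 in[(.03,.07),(.16,.26),(.26,.30),(.3,.33),(.33,.45)]: 
  try: reg('mach%g'%z0,190,285,120,255,z0,z1)
  except Exception as e: print(e)
# tray edges
m=((w[...,2]>.035)&(w[...,2]<.065)).astype(np.uint8); m[:, :195]=0;m[:,275:]=0;m[260:]=0;m[:190]=0
p=w[m>0][:,:2].astype(np.float32); print('tray rect',cv2.minAreaRect(p))
m=((w[...,2]>.295)&(w[...,2]<.325)); m[:,:190]=0;m[:,285:]=0;m[260:]=0
print('top rect',cv2.minAreaRect(w[m][:,:2].astype(np.float32)))
b=c['img'][110:290,180:480]; cv2.imwrite('pics/crop1.png',cv2.resize(b,(800,480),interpolation=cv2.INTER_CUBIC)[:,:,::-1])
E
```

```text
handle 305 mean [ 0.4917 -0.2647  0.0441] min [ 0.4391 -0.283   0.0304] max [ 0.5477 -0.2503  0.0551]
axis [-0.99037601 -0.13840288] -172.04456157508804
basket 218 mean [ 0.6017 -0.2507  0.0607] min [ 0.5641 -0.2889  0.0401] max [ 0.633  -0.2124  0.0772]
mat 854 mean [ 0.5943 -0.2002  0.0053] min [ 0.5269 -0.2322 -0.0076] max [ 0.6636 -0.1708  0.0187]
tamper 111 mean [ 0.6381 -0.3583  0.0839] min [ 0.6243 -0.3766  0.0523] max [ 0.6561 -0.3448  0.095 ]
mug 384 mean [ 0.5393 -0.4409  0.0769] min [ 0.481  -0.4851  0.0502] max [ 0.5867 -0.4011  0.101 ]
dmug 678 mean [0.5437 0.4358 0.0805] min [0.4688 0.3878 0.04  ] max [0.5913 0.4755 0.1137]
tray 1423 mean [0.5473 0.1158 0.0468] min [0.4898 0.0481 0.0303] max [0.623  0.217  0.0796]
mach0.03 1455 mean [0.5502 0.1137 0.0463] min [0.4898 0.0275 0.0303] max [0.7174 0.217  0.0696]
mach0.16 1803 mean [0.5867 0.1091 0.2298] min [0.52   0.0132 0.16  ] max [0.7079 0.1897 0.26  ]
mach0.26 484 mean [0.6358 0.0955 0.2826] min [0.6076 0.0153 0.2601] max [0.7243 0.1899 0.3   ]
mach0.3 1605 mean [0.668  0.101  0.3137] min [0.6144 0.0291 0.3   ] max [0.7307 0.1879 0.3299]
mach0.33 1396 mean [0.6846 0.1165 0.3674] min [0.6176 0.0313 0.33  ] max [0.7296 0.1861 0.4133]
tray rect ((0.5896373987197876, 0.12793006002902985), (0.1506441831588745, 0.17824530601501465), 78.87288665771484)
top rect ((0.6759860515594482, 0.10956908762454987), (0.15543028712272644, 0.1139770969748497), 82.6737289428711)
```

View pics/crop1.png

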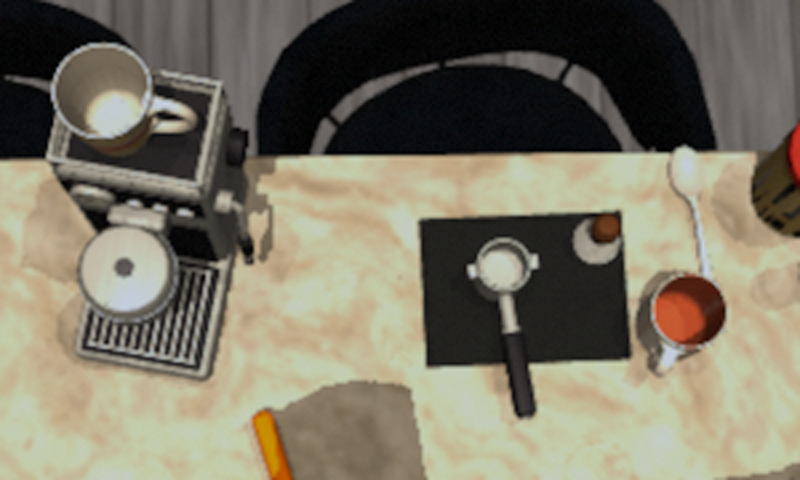

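Request:
drive_tool(steps=[{"dx": 0.04, "dy": -0.018, "hand": 1}, {"dx": 0.04, "dy": -0.018}, {"dx": 0.04, "dy": -0.018}, {"dx": 0.04, "dy": -0.018}, {"dx": 0.04, "dy": -0.018}, {"dx": 0.04, "dy": -0.018}, {"dx": 0.04, "dy": -0.018}, {"dx": 0.04, "dy": -0.018}, {"dx": 0.04, "dy": -0.018}, {"dx": 0.04, "dy": -0.018}, {}])

```text
schema error: expected keys hand, dx, dy, dz, rx, ry, rz
```

Request:
drive_tool(steps=[{"rz": -8.5}, {"rz": -8.5}, {"rz": -8.5}, {"rz": -8.5}, {"rz": -8.5}, {"rz": -8.5}, {"rz": -8.5}, {"rz": -8.5}, {"rz": -8.5}, {"rz": -8.5}, {"rz": -8.5}, {"rz": -8.5}, {"rz": -8.5}, {"rz": -8.5}, {"rz": -8.5}, {"rz": -8.5}, {"rz": -8.5}, {"rz": -8.5}, {"rz": -8.5}, {"rz": -8.5}])

```text
schema error: expected keys hand, dx, dy, dz, rx, ry, rz
```

```bash
cat >> h.py <<'E'
def pose():
    s=monitor.get_state(); M=R.from_rotvec(s['orientation']).as_matrix()
    print('t',round(s['time_s'],2),'tcp',s['tcp_pos'].round(4),'yawx',round(np.degrees(np.arctan2(M[1,0],M[0,0])),2),'z',M[:,2].round(4),'F',s['wrist_force'].round(1),'M',s['moment'].round(2),'w',round(s['grip_width'],4),'q',s['q'].round(2))
    return s['tcp_pos'],M
def to(p):
    t,M=pose(); print('tool delta',(M.T@(np.array(p)-t)).round(4))
E
python3 - <<'E'
from h import *
pose(); c=cap('wrist'); print(c['tool_from_camera'].round(3),c['vfov']); save(c,'w1.png'); np.savez('/tmp/w1',**c)
E
```

```text
t 0.1 tcp [ 0.1598 -0.5521  0.2308] yawx 16.15 z [-2.e-04  1.e-03 -1.e+00] F [0.7 0.1 0. ] M [-0.02 -0.01 -0.02] w 0.0854 q [-1.42  0.15  1.44 -0.    1.55 -0.13]
[[ 0.     0.965  0.262  0.066]
 [ 1.    -0.    -0.001  0.001]
 [-0.     0.262 -0.965 -0.143]
 [ 0.     0.     0.     1.   ]] 58.16956641280924
```

View pics/w1.png

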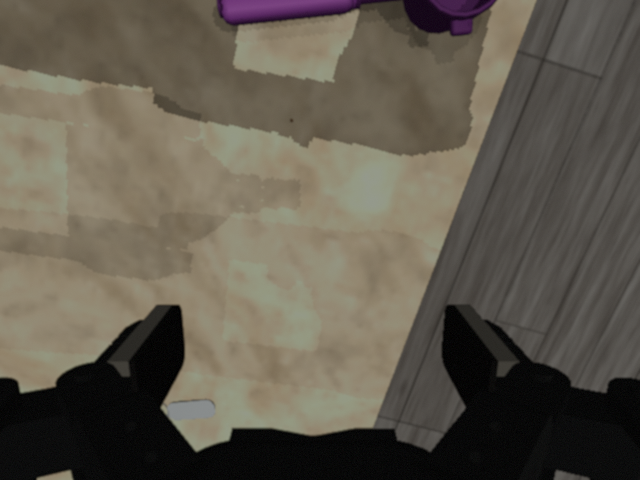

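Request:
drive_tool(steps=[{"hand": 1, "dx": 0.04, "dy": -0.018, "dz": 0, "rx": 0, "ry": 0, "rz": 0}, {"hand": 1, "dx": 0.04, "dy": -0.018, "dz": 0, "rx": 0, "ry": 0, "rz": 0}, {"hand": 1, "dx": 0.04, "dy": -0.018, "dz": 0, "rx": 0, "ry": 0, "rz": 0}, {"hand": 1, "dx": 0.04, "dy": -0.018, "dz": 0, "rx": 0, "ry": 0, "rz": 0}, {"hand": 1, "dx": 0.04, "dy": -0.018, "dz": 0, "rx": 0, "ry": 0, "rz": 0}, {"hand": 1, "dx": 0.04, "dy": -0.018, "dz": 0, "rx": 0, "ry": 0, "rz": 0}, {"hand": 1, "dx": 0.04, "dy": -0.018, "dz": 0, "rx": 0, "ry": 0, "rz": 0}, {"hand": 1, "dx": 0.04, "dy": -0.018, "dz": 0, "rx": 0, "ry": 0, "rz": 0}, {"hand": 1, "dx": 0.04, "dy": -0.018, "dz": 0, "rx": 0, "ry": 0, "rz": 0}, {"hand": 1, "dx": 0.04, "dy": -0.018, "dz": 0, "rx": 0, "ry": 0, "rz": 0}, {"hand": 1, "dx": 0, "dy": 0, "dz": 0, "rx": 0, "ry": 0, "rz": 0}])

```text
time_s: 1.25
tcp_pos: [0.5049, -0.2564, 0.2283]
orientation: [-3.107, -0.434, 0.002]
wrist_force: [-0.7, -0.8, 0.1]
grip_width: 0.0855
```

Request:
drive_tool(steps=[{"hand": 1, "dx": 0, "dy": 0, "dz": 0, "rx": 0, "ry": 0, "rz": -8.5}, {"hand": 1, "dx": 0, "dy": 0, "dz": 0, "rx": 0, "ry": 0, "rz": -8.5}, {"hand": 1, "dx": 0, "dy": 0, "dz": 0, "rx": 0, "ry": 0, "rz": -8.5}, {"hand": 1, "dx": 0, "dy": 0, "dz": 0, "rx": 0, "ry": 0, "rz": -8.5}, {"hand": 1, "dx": 0, "dy": 0, "dz": 0, "rx": 0, "ry": 0, "rz": -8.5}, {"hand": 1, "dx": 0, "dy": 0, "dz": 0, "rx": 0, "ry": 0, "rz": -8.5}, {"hand": 1, "dx": 0, "dy": 0, "dz": 0, "rx": 0, "ry": 0, "rz": -8.5}, {"hand": 1, "dx": 0, "dy": 0, "dz": 0, "rx": 0, "ry": 0, "rz": -8.5}, {"hand": 1, "dx": 0, "dy": 0, "dz": 0, "rx": 0, "ry": 0, "rz": -8.5}, {"hand": 1, "dx": 0, "dy": 0, "dz": 0, "rx": 0, "ry": 0, "rz": -8.5}, {"hand": 1, "dx": 0, "dy": 0, "dz": 0, "rx": 0, "ry": 0, "rz": -8.5}, {"hand": 1, "dx": 0, "dy": 0, "dz": 0, "rx": 0, "ry": 0, "rz": -8.5}, {"hand": 1, "dx": 0, "dy": 0, "dz": 0, "rx": 0, "ry": 0, "rz": -8.5}, {"hand": 1, "dx": 0, "dy": 0, "dz": 0, "rx": 0, "ry": 0, "rz": -8.5}, {"hand": 1, "dx": 0, "dy": 0, "dz": 0, "rx": 0, "ry": 0, "rz": -8.5}, {"hand": 1, "dx": 0, "dy": 0, "dz": 0, "rx": 0, "ry": 0, "rz": -8.5}, {"hand": 1, "dx": 0, "dy": 0, "dz": 0, "rx": 0, "ry": 0, "rz": -8.5}, {"hand": 1, "dx": 0, "dy": 0, "dz": 0, "rx": 0, "ry": 0, "rz": -8.5}, {"hand": 1, "dx": 0, "dy": 0, "dz": 0, "rx": 0, "ry": 0, "rz": -8.5}, {"hand": 1, "dx": 0, "dy": 0, "dz": 0, "rx": 0, "ry": 0, "rz": -8.5}])

```text
time_s: 3.25
tcp_pos: [0.4999, -0.2589, 0.2232]
orientation: [0.215, -3.124, -0.015]
wrist_force: [-0.8, -0.6, -0.4]
grip_width: 0.0857
```

```bash
python3 - <<'E'
from h import *
pose(); c=cap('wrist'); save(c,'w2.png'); np.savez('/tmp/w2',**c)
w=cloud(c); b=(w[...,2]>.03)&(w[...,2]<.09)
print(np.nanmin(w[...,2]))
E
```

```text
t 3.25 tcp [ 0.4999 -0.2589  0.2232] yawx -172.11 z [-0.0109  0.0088 -0.9999] F [-0.8 -0.6 -0.4] M [ 0.01 -0.04  0.08] w 0.0857 q [-0.62  0.14  1.47  0.    1.55 -2.32]
-0.9184493743920197
```

View pics/w2.png

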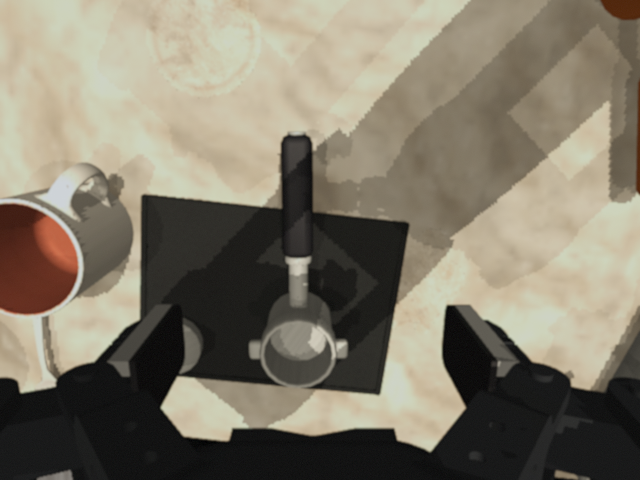

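```bash
python3 - <<'E'
from h import *
c=dict(np.load('/tmp/w2.npz')); w=cloud(c)
r=w[130:258,265:330].reshape(-1,3); r=r[(r[:,2]>.03)&(r[:,2]<.06)]
print('handle z pct',np.percentile(r[:,2],[5,50,95]).round(4))
rr=cv2.minAreaRect(r[:,:2].astype(np.float32)); print('handle rect',rr)
b=cv2.boxPoints(rr); 
ax=np.linalg.svd(r[:,:2]-r[:,:2].mean(0),full_matrices=False)[2][0]; ax*=-np.sign(ax[0]); print('handle dir deg',np.degrees(np.arctan2(ax[1],ax[0])),'centre',r[:,:2].mean(0))
q=w[285:400,235:360].reshape(-1,3); print('rim z max',np.nanpercentile(q[:,2],[90,99]))
q=q[q[:,2]>np.nanpercentile(q[:,2],99)-.005]; print('rim circle',cv2.minEnclosingCircle(q[:,:2].astype(np.float32)),len(q))
print('mat z',np.nanmedian(w[220:300,170:230,2]),'table z',np.nanmedian(w[20:120,20:140,2]))
# machine, from top: bell
c=dict(np.load('/tmp/top.npz')); w=cloud(c)
for z0,z1 in [(.19,.215),(.215,.235),(.235,.245),(.245,.26),(.26,.28)]:
    m=(w[...,2]>z0)&(w[...,2]<z1); m[:,:200]=0;m[:,255:]=0;m[245:]=0;m[:185]=0
    if m.sum()>20: 
        p=w[m][:,:2].astype(np.float32);vv,uu=np.where(m); print(z0,m.sum(),'circ',cv2.minEnclosingCircle(p),uu.min(),uu.max(),vv.min(),vv.max())
print(w[196:240:4,227,2].round(3), w[211,205:255:4,2].round(3))
E
```

```text
handle z pct [0.0416 0.0466 0.0483]
handle rect ((0.48854583501815796, -0.2723482847213745), (0.09757912158966064, 0.023960310965776443), 7.879888534545898)
handle dir deg -171.94114909796932 centre [ 0.48603061 -0.27231142]
rim z max [0.06556099 0.07097021]
rim circle ((0.6034989953041077, -0.25597473978996277), 0.030255399644374847) 1395
mat z 0.006492186730098215 table z 0.0005444593848761836
0.19 134 circ ((0.5931718349456787, 0.1326724886894226), 0.07344554364681244) 207 254 185 232
0.215 374 circ ((0.5914923548698425, 0.12932653725147247), 0.07283290475606918) 208 254 185 230
0.235 822 circ ((0.5765801668167114, 0.12280835211277008), 0.057114094495773315) 210 244 187 228
0.245 80 circ ((0.586665689945221, 0.11229392886161804), 0.05983366444706917) 211 254 186 223
0.26 88 circ ((0.6198941469192505, 0.11335031688213348), 0.05752415210008621) 209 254 185 191
[0.238 0.24  0.243 0.244 0.241 0.243 0.238 0.242 0.235 0.186 0.044] [-0.002  0.229  0.245  0.241  0.238  0.248  0.241  0.24   0.236  0.235
  0.219  0.051  0.046]
```

Request:
drive_tool(steps=[{"hand": 1, "dx": -0.01, "dy": 0.038, "dz": -0.024, "rx": 0, "ry": 0, "rz": 0}, {"hand": 1, "dx": -0.01, "dy": 0.038, "dz": -0.024, "rx": 0, "ry": 0, "rz": 0}, {"hand": 1, "dx": -0.01, "dy": 0.038, "dz": -0.024, "rx": 0, "ry": 0, "rz": 0}, {"hand": 1, "dx": -0.01, "dy": 0.038, "dz": -0.024, "rx": 0, "ry": 0, "rz": 0}, {"hand": 1, "dx": -0.01, "dy": 0.038, "dz": -0.024, "rx": 0, "ry": 0, "rz": 0}, {"hand": 1, "dx": -0.01, "dy": 0.038, "dz": -0.024, "rx": 0, "ry": 0, "rz": 0}, {"hand": 1, "dx": -0.01, "dy": 0.038, "dz": -0.024, "rx": 0, "ry": 0, "rz": 0}, {"hand": 1, "dx": -0.01, "dy": 0.038, "dz": -0.024, "rx": 0, "ry": 0, "rz": 0}, {"hand": 1, "dx": -0.01, "dy": 0.038, "dz": -0.024, "rx": 0, "ry": 0, "rz": 0}, {"hand": 1, "dx": -0.01, "dy": 0.038, "dz": -0.024, "rx": 0, "ry": 0, "rz": 0}, {"hand": 1, "dx": 0, "dy": 0, "dz": 0, "rx": 0, "ry": 0, "rz": 0}])

```text
time_s: 4.4
tcp_pos: [0.5503, 0.1401, 0.4736]
orientation: [0.165, -3.123, -0.021]
wrist_force: [-0.2, -0.0, -0.4]
grip_width: 0.0854
```

```bash
python3 - <<'E'
from h import *
pose(); c=cap('wrist'); save(c,'w3.png'); np.savez('/tmp/w3',**c)
E
```

```text
t 4.4 tcp [0.5503 0.1401 0.4736] yawx -173.96 z [-0.0151  0.0126 -0.9998] F [-0.2 -0.  -0.4] M [ 0.01 -0.05  0.01] w 0.0854 q [ 0.11  0.19  0.91  0.02  2.06 -1.56]
```

View pics/w3.png

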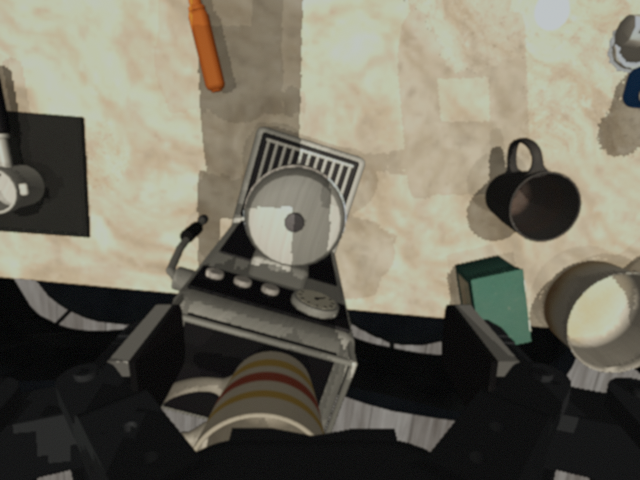

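The wrist view shows the bell circle at (294,216), the drip tray's front edge from (262,129) to (364,157), and the dark mug at (540,205). Next I'll fit these.

```bash
python3 - <<'E'
from h import *
c=dict(np.load('/tmp/w3.npz')); w=cloud(c)
m=((w[...,2]>.205)&(w[...,2]<.26)).astype(np.uint8); m[275:]=0;m[:, :220]=0;m[:,370:]=0
vv,uu=np.where(m); print('z prof',w[150:280:8,294,2].round(3)); print(w[216,236:352:6,2].round(3))
m[258:]=0
cn=max(cv2.findContours(m,cv2.RETR_EXTERNAL,cv2.CHAIN_APPROX_NONE)[0],key=len)[:,0]
p=w[cn[:,1],cn[:,0]]
def fit(P):
    A=np.c_[2*P[:,:2],np.ones(len(P))];s=np.linalg.lstsq(A,(P[:,:2]**2).sum(1),rcond=None)[0]
    return s[:2],np.sqrt(s[2]+s[0]**2+s[1]**2)
sel=cn[:,1]<250
P=p[sel]
for i in range(6):
    cc,r=fit(P); e=abs(np.hypot(*(P[:,:2]-cc).T)-r); P=P[e<max(.0015,np.percentile(e,90))]
print('bell',cc,r,len(P),'z',np.percentile(P[:,2],[10,50,90]))
# drip tray yaw
t=((w[...,2]>.04)&(w[...,2]<.06)).astype(np.uint8); t[:120]=0;t[215:]=0;t[:,:225]=0;t[:,375:]=0
T=w[t>0]; 
d=T[:,:2]
for a in np.arange(-15,0,1): pass
cn=max(cv2.findContours(t,cv2.RETR_EXTERNAL,cv2.CHAIN_APPROX_NONE)[0],key=len)[:,0]
def line(s): 
    q=w[cn[s][:,1],cn[s][:,0]][:,:2]; vx,vy,x0,y0=cv2.fitLine(q.astype(np.float32),cv2.DIST_HUBER,0,.001,.001).ravel(); print('line',np.degrees(np.arctan2(vy,vx)),x0,y0,len(q))
x,y=cn.T
front=129+(x-262)*28/102
line((abs(y-front)<4)&(x>268)&(x<358)); line((abs(x-(262-(y-129)*22/93))<4)&(y>135)&(y<200)); line((abs(x-(364-(y-157)*.25))<5)&(y>162)&(y<185))
u=w[(w[...,2]>.28)&(w[...,2]<.33)]; 
# top edge of machine front: pixels (190,292)-(355,362)
E
```

```text
z prof [0.048 0.049 0.221 0.237 0.24  0.242 0.242 0.242 0.246 0.247 0.246 0.241
 0.241 0.24  0.24  0.234 0.235]
[0.044 0.047 0.238 0.24  0.242 0.242 0.241 0.241 0.242 0.246 0.246 0.242
 0.242 0.243 0.241 0.242 0.239 0.239 0.228 0.001]
bell [0.56640122 0.12701738] 0.047163717920483385 212 z [0.21921682 0.22037568 0.22808386]
line 78.81692 0.50472647 0.14003608 92
line -22.898745 0.57465106 0.06194798 15
line -9.71596 0.53460646 0.20718445 22
```

```bash
cat >> h.py <<'E'
def goal(p,yaw,n=1):
    t,M=pose(); a=np.radians(yaw); x=np.array([np.cos(a),np.sin(a),0]); z=np.array([0,0,-1.])
    G=np.c_[x,np.cross(z,x),z]; print('tool delta',(M.T@(np.array(p)-t)).round(4),'rot',np.degrees(R.from_matrix(M.T@G).as_rotvec()).round(2))
E
python3 -c "
from h import *
goal([.4976,-.2709,.12],-172)"
```

```text
t 4.45 tcp [0.5503 0.1384 0.472 ] yawx -174.0 z [-0.0168  0.0117 -0.9998] F [ 0.2 -0.7 -0.3] M [ 0.03  0.03 -0.02] w 0.0856 q [ 0.1   0.19  0.91  0.02  2.06 -1.57]
tool delta [ 0.0898 -0.4063  0.348 ] rot [ 0.78 -0.87 -2.01]
```

Request:
drive_tool(steps=[{"hand": 1, "dx": 0.008, "dy": -0.04, "dz": 0, "rx": 0.4, "ry": -0.4, "rz": -1}, {"hand": 1, "dx": 0.008, "dy": -0.04, "dz": 0, "rx": 0.4, "ry": -0.4, "rz": -1}, {"hand": 1, "dx": 0.008, "dy": -0.04, "dz": 0.01, "rx": 0, "ry": 0, "rz": 0}, {"hand": 1, "dx": 0.008, "dy": -0.04, "dz": 0.02, "rx": 0, "ry": 0, "rz": 0}, {"hand": 1, "dx": 0.008, "dy": -0.034, "dz": 0.035, "rx": 0, "ry": 0, "rz": 0}, {"hand": 1, "dx": 0.008, "dy": -0.034, "dz": 0.035, "rx": 0, "ry": 0, "rz": 0}, {"hand": 1, "dx": 0.008, "dy": -0.034, "dz": 0.035, "rx": 0, "ry": 0, "rz": 0}, {"hand": 1, "dx": 0.008, "dy": -0.034, "dz": 0.035, "rx": 0, "ry": 0, "rz": 0}, {"hand": 1, "dx": 0.008, "dy": -0.034, "dz": 0.035, "rx": 0, "ry": 0, "rz": 0}, {"hand": 1, "dx": 0.008, "dy": -0.034, "dz": 0.035, "rx": 0, "ry": 0, "rz": 0}, {"hand": 1, "dx": 0.008, "dy": -0.034, "dz": 0.035, "rx": 0, "ry": 0, "rz": 0}, {"hand": 1, "dx": 0, "dy": 0, "dz": 0, "rx": 0, "ry": 0, "rz": 0}])

```text
time_s: 5.65
tcp_pos: [0.4987, -0.2799, 0.1878]
orientation: [0.163, -3.126, -0.003]
wrist_force: [0.2, 0.9, -0.3]
grip_width: 0.0851
```

```bash
python3 -c "
from h import *
goal([.4976,-.2709,.0165],-172)"
```

```text
t 5.65 tcp [ 0.4987 -0.2799  0.1878] yawx -174.04 z [-0.0115  0.0015 -0.9999] F [ 0.2  0.9 -0.3] M [ 0.02  0.05 -0.04] w 0.0851 q [-0.64  0.17  1.5  -0.01  1.48 -2.32]
tool delta [-0.0018  0.0086  0.1713] rot [ 0.16 -0.64 -2.04]
```

Request:
drive_tool(steps=[{"hand": 1, "dx": -0.002, "dy": 0.009, "dz": 0.04, "rx": 0.2, "ry": -0.6, "rz": -2}, {"hand": 1, "dx": 0, "dy": 0, "dz": 0.04, "rx": 0, "ry": 0, "rz": 0}, {"hand": 1, "dx": 0, "dy": 0, "dz": 0, "rx": 0, "ry": 0, "rz": 0}])

```text
time_s: 5.95
tcp_pos: [0.4958, -0.2727, 0.105]
orientation: [0.203, -3.134, 0.0]
wrist_force: [0.3, -0.4, -0.1]
grip_width: 0.0856
```

```bash
python3 -c "
from h import *
goal([.4976,-.2709,.0165],-172)"
```

```text
t 5.95 tcp [ 0.4958 -0.2727  0.105 ] yawx -172.6 z [-1.5e-03 -3.0e-04 -1.0e+00] F [ 0.3 -0.4 -0.1] M [-0.01 -0.02 -0.  ] w 0.0856 q [-0.64  0.21  1.63 -0.    1.3  -2.34]
tool delta [-0.0022  0.0016  0.0885] rot [-0.01 -0.09 -0.6 ]
```

Request:
drive_tool(steps=[{"hand": 1, "dx": -0.002, "dy": 0.0016, "dz": 0.035, "rx": 0, "ry": 0, "rz": -0.6}, {"hand": 1, "dx": 0, "dy": 0, "dz": 0.033, "rx": 0, "ry": 0, "rz": 0}, {"hand": 1, "dx": 0, "dy": 0, "dz": 0.014, "rx": 0, "ry": 0, "rz": 0}, {"hand": 1, "dx": 0, "dy": 0, "dz": 0.003, "rx": 0, "ry": 0, "rz": 0}])

```text
time_s: 6.35
tcp_pos: [0.4986, -0.2732, 0.0252]
orientation: [-0.21, 3.131, -0.007]
wrist_force: [-0.6, -0.7, 0.3]
grip_width: 0.0858
```

```bash
python3 -c "
from h import *
goal([.4976,-.2709,.0165],-172)"
```

```text
t 6.35 tcp [ 0.4986 -0.2732  0.0252] yawx -172.32 z [ 0.0036 -0.0044 -1.    ] F [-0.6 -0.7  0.3] M [-0.03 -0.   -0.01] w 0.0858 q [-0.64  0.29  1.71 -0.    1.14 -2.34]
tool delta [0.0007 0.0024 0.0087] rot [-0.28  0.17 -0.32]
```

Request:
drive_tool(steps=[{"hand": 1, "dx": 0.0007, "dy": 0.0024, "dz": 0.0085, "rx": -0.3, "ry": 0.2, "rz": -0.3}, {"hand": 1, "dx": 0, "dy": 0, "dz": 0.001, "rx": 0, "ry": 0, "rz": 0}, {"hand": 0, "dx": 0, "dy": 0, "dz": 0, "rx": 0, "ry": 0, "rz": 0}, {"hand": 0, "dx": 0, "dy": 0, "dz": 0, "rx": 0, "ry": 0, "rz": 0}, {"hand": 0, "dx": 0, "dy": 0, "dz": 0, "rx": 0, "ry": 0, "rz": 0}, {"hand": 0, "dx": 0, "dy": 0, "dz": 0, "rx": 0, "ry": 0, "rz": 0}, {"hand": 0, "dx": 0, "dy": 0, "dz": 0, "rx": 0, "ry": 0, "rz": 0}, {"hand": 0, "dx": 0, "dy": 0, "dz": 0, "rx": 0, "ry": 0, "rz": 0}, {"hand": 0, "dx": 0, "dy": 0, "dz": 0, "rx": 0, "ry": 0, "rz": 0}, {"hand": 0, "dx": 0, "dy": 0, "dz": 0, "rx": 0, "ry": 0, "rz": 0}], force=110)

```text
time_s: 7.35
tcp_pos: [0.5, -0.2726, 0.0216]
orientation: [-0.217, 3.129, -0.006]
wrist_force: [0.8, 0.6, 1.2]
grip_width: 0.0219
```

```bash
python3 -c "
from h import *
goal([.4976,-.2709,.0165],-172)"
```

```text
t 7.35 tcp [ 0.5    -0.2726  0.0216] yawx -172.05 z [ 0.0052 -0.0037 -1.    ] F [0.8 0.6 1.2] M [ 0.11 -0.04 -0.06] w 0.0219 q [-0.63  0.29  1.71  0.    1.13 -2.34]
tool delta [0.0022 0.002  0.0051] rot [-0.25  0.27 -0.05]
```

Request:
drive_tool(steps=[{"hand": 0, "dx": 0, "dy": 0, "dz": -0.01, "rx": 0, "ry": 0, "rz": 0}, {"hand": 0, "dx": 0, "dy": 0, "dz": -0.02, "rx": 0, "ry": 0, "rz": 0}, {"hand": 0, "dx": 0, "dy": 0, "dz": -0.03, "rx": 0, "ry": 0, "rz": 0}, {"hand": 0, "dx": 0, "dy": 0, "dz": -0.03, "rx": 0, "ry": 0, "rz": 0}, {"hand": 0, "dx": 0, "dy": 0, "dz": -0.03, "rx": 0, "ry": 0, "rz": 0}, {"hand": 0, "dx": 0, "dy": 0, "dz": -0.03, "rx": 0, "ry": 0, "rz": 0}, {"hand": 0, "dx": 0, "dy": 0, "dz": 0, "rx": 0, "ry": 0, "rz": 0}])

```text
time_s: 8.05
tcp_pos: [0.497, -0.2709, 0.1781]
orientation: [0.218, -3.133, 0.001]
wrist_force: [-0.2, 0.1, -3.7]
grip_width: 0.022
```

```bash
python3 - <<'E'
from h import *
goal([.35,.20,.2],114)
t,M=pose()
c=cap('scene'); np.savez('/tmp/s2',**c); save(c,'s2.png')
c=cap('top'); np.savez('/tmp/t2',**c); w=cloud(c)
# rim
q=w[150:300,300:460].reshape(-1,3); q=q[(q[:,2]>.15)&(q[:,2]<.26)&(q[:,0]>t[0]+.06)&(q[:,0]<t[0]+.16)&(abs(q[:,1]-t[1])<.08)]
print(len(q)); 
if len(q): print(np.percentile(q[:,2],[5,50,95]).round(4), cv2.minEnclosingCircle(q[q[:,2]>np.percentile(q[:,2],60)][:,:2].astype(np.float32)), q.min(0),q.max(0))
s=cv2.imread('pics/s2.png')[200:400,200:400]; cv2.imwrite('pics/s2c.png',cv2.resize(s,(600,600),interpolation=cv2.INTER_CUBIC))
E
```

```text
t 8.05 tcp [ 0.497  -0.2709  0.1781] yawx -172.03 z [-1.2e-03 -6.0e-04 -1.0e+00] F [-0.2  0.1 -3.7] M [-0.11  0.34 -0.02] w 0.022 q [-0.63  0.16  1.54 -0.    1.45 -2.34]
tool delta [ 0.0803  0.4867 -0.022 ] rot [-7.000e-02 -5.000e-02  7.397e+01]
t 8.05 tcp [ 0.497  -0.2709  0.1781] yawx -172.03 z [-1.2e-03 -6.0e-04 -1.0e+00] F [-0.2  0.1 -3.7] M [-0.11  0.34 -0.02] w 0.022 q [-0.63  0.16  1.54 -0.    1.45 -2.34]
46
[0.2065 0.2173 0.2219] ((0.6078983545303345, -0.22520771622657776), 0.02147619239985943) [ 0.58827522 -0.24202704  0.18947105] [ 0.63016027 -0.21230431  0.22523898]
```

View pics/s2c.png

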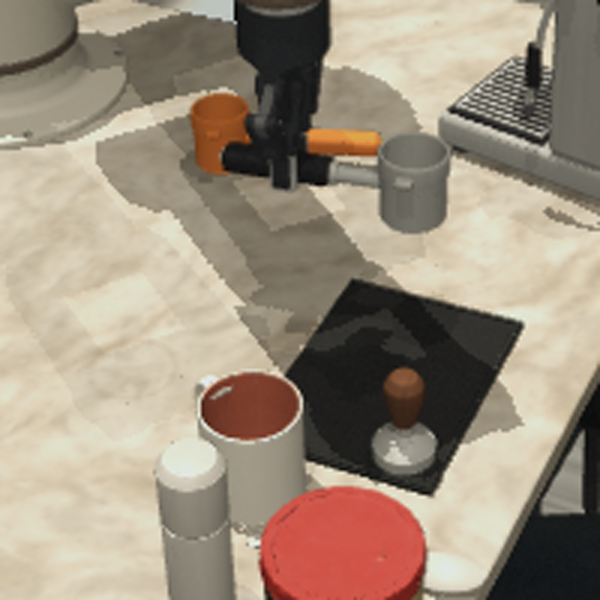

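Portafilter (crop at (413,180), i.e. scene (338,260)) is held by its handle, roughly level; the tamper and mug are untouched. Next, its pose in the tool frame.

```bash
python3 - <<'E'
from h import *
t,M=pose()
c=dict(np.load('/tmp/s2.npz')); w=cloud(c)
q=w[240:282,322:352].reshape(-1,3); L=(q-t)@M
L=L[(L[:,0]<-.05)&(L[:,0]>-.16)&(abs(L[:,1])<.06)&(L[:,2]>-.07)&(L[:,2]<.04)]
print(len(L),'toolz pct',np.percentile(L[:,2],[1,5,50,95,99]).round(4))
def fit(P):
    A=np.c_[2*P,np.ones(len(P))];s=np.linalg.lstsq(A,(P**2).sum(1),rcond=None)[0]; return s[:2].round(4),np.sqrt(s[2]+s[0]**2+s[1]**2).round(4)
z1=np.percentile(L[:,2],2); r=L[L[:,2]<z1+.004]; print('rim',fit(r[:,:2]),cv2.minEnclosingCircle(r[:,:2].astype(np.float32)),len(r))
# rim plane tilt: split rim in quadrants
for s,n in[(r[:,0]<-.115,'far'),(r[:,0]>-.095,'near')]: print(n,np.median(r[s,2]) if s.any() else None)
# same for the bell with scene
B=w[150:215,340:405].reshape(-1,3); B=B[(B[:,2]>.19)&(B[:,2]<.222)&(B[:,0]<.60)]
P=B[:,:2]
for i in range(8):
    A=P-np.array([.5664,.127]); e=abs(np.hypot(*A.T)-.047); 
P=P[e<.008]; print('bell scene',fit(P),len(P))
# radius-fixed centre
from scipy.optimize import least_squares
print(least_squares(lambda k:np.hypot(*(P-k).T)-.047,[.5664,.127],loss='soft_l1',f_scale=.002).x)
H=w[232:265,268:322].reshape(-1,3)
E
```

```text
t 8.15 tcp [ 0.4959 -0.2701  0.1739] yawx -172.04 z [-0.0054  0.0025 -1.    ] F [-0.2  0.  -4.8] M [-0.09  0.37 -0.03] w 0.0223 q [-0.63  0.16  1.54 -0.    1.44 -2.34]
753 toolz pct [-0.0522 -0.0506 -0.0287  0.0076  0.0118]
rim (array([-0.109 , -0.0017]), np.float64(0.0271)) ((-0.10839882493019104, -0.0015353518538177013), 0.03114699013531208) 107
far -0.04981467224984387
near -0.050527829876511915
bell scene (array([0.5681, 0.1167]), np.float64(0.037)) 205
[0.56926151 0.12832784]
```

Request:
drive_tool(steps=[{"hand": 0, "dx": 0.03, "dy": 0, "dz": -0.005, "rx": 0, "ry": 0, "rz": 0}, {"hand": 0, "dx": 0.03, "dy": 0, "dz": -0.005, "rx": 0, "ry": 0, "rz": 0}, {"hand": 0, "dx": 0.03, "dy": 0.02, "dz": -0.005, "rx": 0, "ry": 0, "rz": 0}, {"hand": 0, "dx": 0.02, "dy": 0.03, "dz": 0, "rx": 0, "ry": 0, "rz": 0}, {"hand": 0, "dx": 0, "dy": 0.04, "dz": 0, "rx": 0, "ry": 0, "rz": 0}, {"hand": 0, "dx": 0, "dy": 0.04, "dz": 0, "rx": 0, "ry": 0, "rz": 0}, {"hand": 0, "dx": 0, "dy": 0.04, "dz": 0, "rx": 0, "ry": 0, "rz": 0}, {"hand": 0, "dx": 0, "dy": 0.04, "dz": 0, "rx": 0, "ry": 0, "rz": 0}, {"hand": 0, "dx": 0, "dy": 0.04, "dz": 0, "rx": 0, "ry": 0, "rz": 0}, {"hand": 0, "dx": 0, "dy": 0.04, "dz": 0, "rx": 0, "ry": 0, "rz": 0}, {"hand": 0, "dx": 0, "dy": 0.04, "dz": 0, "rx": 0, "ry": 0, "rz": 0}, {"hand": 0, "dx": 0, "dy": 0.04, "dz": 0, "rx": 0, "ry": 0, "rz": 0}, {"hand": 0, "dx": 0, "dy": 0.04, "dz": 0, "rx": 0, "ry": 0, "rz": 0}, {"hand": 0, "dx": 0, "dy": 0.03, "dz": 0, "rx": 0, "ry": 0, "rz": 0}, {"hand": 0, "dx": 0, "dy": 0.02, "dz": 0, "rx": 0, "ry": 0, "rz": 0}])

```text
time_s: 9.65
tcp_pos: [0.3054, 0.1869, 0.175]
orientation: [0.204, -3.099, -0.027]
wrist_force: [0.7, -0.8, -3.7]
grip_width: 0.022
```

Request:
drive_tool(steps=[{"hand": 0, "dx": 0, "dy": 0, "dz": 0, "rx": 0, "ry": 0, "rz": 6}, {"hand": 0, "dx": 0, "dy": 0, "dz": 0, "rx": 0, "ry": 0, "rz": 8.5}, {"hand": 0, "dx": 0, "dy": 0, "dz": 0, "rx": 0, "ry": 0, "rz": 8.5}, {"hand": 0, "dx": 0, "dy": 0, "dz": 0, "rx": 0, "ry": 0, "rz": 8.5}, {"hand": 0, "dx": 0, "dy": 0, "dz": 0, "rx": 0, "ry": 0, "rz": 8.5}, {"hand": 0, "dx": 0, "dy": 0, "dz": 0, "rx": 0, "ry": 0, "rz": 8.5}, {"hand": 0, "dx": 0, "dy": 0, "dz": 0, "rx": 0, "ry": 0, "rz": 8.5}, {"hand": 0, "dx": 0, "dy": 0, "dz": 0, "rx": 0, "ry": 0, "rz": 8.5}, {"hand": 0, "dx": 0, "dy": 0, "dz": 0, "rx": 0, "ry": 0, "rz": 7}, {"hand": 0, "dx": 0, "dy": 0, "dz": 0, "rx": 0, "ry": 0, "rz": 0}])

```text
time_s: 10.65
tcp_pos: [0.2967, 0.1884, 0.1608]
orientation: [-1.685, -2.584, 0.041]
wrist_force: [0.1, -0.5, -3.9]
grip_width: 0.0223
```

```bash
cat >> h.py <<'E'
B=np.array([.5675,.1275]); RA=.106; MY=-11.2; OZ=.0161
def under(th,oz,b=None):  # TCP goal: portafilter axis under group, handle th deg left, origin at height oz
    b=B if b is None else b; a=np.radians(180+MY-th)
    p=np.r_[b+RA*np.array([np.cos(a),np.sin(a)]),oz+OZ]; goal(p,180+MY-th)
def where(b=None):
    t,M=pose(); b=B if b is None else b; o=t+M@[-RA,0,OZ]; y=np.degrees(np.arctan2(M[1,0],M[0,0])); print('axis err mm',((o[:2]-b)*1e3).round(1),'origin below mouth mm',round((.185-o[2])*1e3,1),'theta',round((180+MY-y+180)%360-180,1))
E
python3 -c "
from h import *
under(58,.10)"
```

```text
t 10.65 tcp [0.2967 0.1884 0.1608] yawx 113.73 z [-0.0623  0.0088 -0.998 ] F [ 0.1 -0.5 -3.9] M [0.29 0.09 0.02] w 0.0223 q [ 0.32 -0.27  1.98  0.03  1.49 -0.1 ]
tool delta [-0.0604  0.2308  0.0304] rot [-3.11 -1.82  2.98]
```

Request:
drive_tool(steps=[{"hand": 0, "dx": -0.03, "dy": 0.03, "dz": 0.015, "rx": -2, "ry": -1, "rz": 1.5}, {"hand": 0, "dx": -0.02, "dy": 0.03, "dz": 0.015, "rx": -1.2, "ry": -0.8, "rz": 1.5}, {"hand": 0, "dx": 0, "dy": 0.03, "dz": 0, "rx": 0, "ry": 0, "rz": 0}, {"hand": 0, "dx": 0, "dy": 0.02, "dz": 0, "rx": 0, "ry": 0, "rz": 0}, {"hand": 0, "dx": 0, "dy": 0, "dz": 0, "rx": 0, "ry": 0, "rz": 0}])

```text
time_s: 11.15
tcp_pos: [0.4187, 0.1837, 0.1216]
orientation: [-1.758, -2.601, 0.001]
wrist_force: [-1.3, -0.5, -5.1]
grip_width: 0.0223
```

```bash
python3 -c "
from h import *
under(58,.10)"
```

```text
t 11.15 tcp [0.4187 0.1837 0.1216] yawx 111.88 z [-2.1e-03  4.0e-04 -1.0e+00] F [-1.3 -0.5 -5.1] M [ 0.28  0.21 -0.02] w 0.0223 q [ 0.24 -0.03  1.85  0.    1.32 -0.14]
tool delta [-0.0016  0.1191  0.0053] rot [-0.11 -0.07  1.08]
```

Request:
drive_tool(steps=[{"hand": 0, "dx": 0, "dy": 0.03, "dz": 0.003, "rx": 0, "ry": 0, "rz": 1}, {"hand": 0, "dx": -0.001, "dy": 0.035, "dz": 0.002, "rx": 0, "ry": 0, "rz": 0}, {"hand": 0, "dx": 0, "dy": 0.03, "dz": 0, "rx": 0, "ry": 0, "rz": 0}, {"hand": 0, "dx": 0, "dy": 0.02, "dz": 0, "rx": 0, "ry": 0, "rz": 0}, {"hand": 0, "dx": 0, "dy": 0, "dz": 0, "rx": 0, "ry": 0, "rz": 0}])

```text
time_s: 11.65
tcp_pos: [0.5262, 0.2255, 0.111]
orientation: [-1.755, -2.596, 0.01]
wrist_force: [-0.9, -0.1, -4.5]
grip_width: 0.022
```

```bash
python3 - <<'E'
from h import *
where(); under(58,.115); c=cap('scene'); np.savez('/tmp/s3',**c); pose()
s=c['img'][130:290,310:470]; cv2.imwrite('pics/s3.png',cv2.resize(s,(600,600),interpolation=cv2.INTER_CUBIC)[:,:,::-1])
E
```

```text
t 11.65 tcp [0.5262 0.2255 0.111 ] yawx 111.9 z [-0.0102 -0.001  -0.9999] F [-0.9 -0.1 -4.5] M [ 0.32  0.2  -0.09] w 0.022 q [ 0.27  0.22  1.6   0.    1.33 -0.11]
axis err mm [-1.9 -0.3] origin below mouth mm 90.4 theta 56.9
t 11.65 tcp [0.5262 0.2255 0.111 ] yawx 111.9 z [-0.0102 -0.001  -0.9999] F [-0.9 -0.1 -4.5] M [ 0.32  0.2  -0.09] w 0.022 q [ 0.27  0.22  1.6   0.    1.33 -0.11]
tool delta [-0.0003  0.0036 -0.0201] rot [-0.57 -0.16  1.1 ]
t 11.7 tcp [0.5251 0.2252 0.1109] yawx 111.89 z [-0.0112 -0.0013 -0.9999] F [-1.4 -0.4 -4.5] M [ 0.26  0.2  -0.06] w 0.022 q [ 0.27  0.22  1.6   0.    1.33 -0.11]
```

View pics/s3.png

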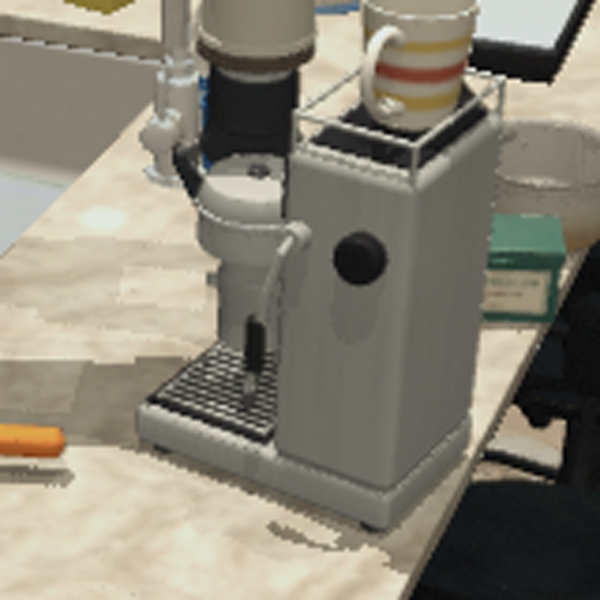

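The basket hangs under the bell (crop (247,300) beneath (242,220)), with the arm behind it. I'll compare both cylinders in this one camera.

```bash
python3 - <<'E'
from h import *
from scipy.optimize import least_squares
c=dict(np.load('/tmp/s3.npz')); w=cloud(c)
def cyl(z0,z1,r,rng):
    q=w[150:235,350:395].reshape(-1,3); q=q[(q[:,2]>z0)&(q[:,2]<z1)]
    k=np.array([.5675,.1275])
    for g in (rng,.006,.004):
        d=np.hypot(*(q[:,:2]-k).T)-r; p=q[abs(d)<g,:2]
        k=least_squares(lambda k:np.hypot(*(p-k).T)-r,k,loss='soft_l1',f_scale=.001).x
    print(z0,k.round(4),len(p),'rms',np.sqrt(np.mean((np.hypot(*(p-k).T)-r)**2)).round(4))
cyl(.19,.22,.047,.012); cyl(.195,.21,.047,.012); cyl(.105,.14,.03,.012); cyl(.115,.155,.03,.012)
# image edges row by row
g=cv2.cvtColor(c['img'],cv2.COLOR_RGB2GRAY).astype(int)
for v in (188,192,196,206,212): print(v,g[v,355:392].tolist())
E
```

```text
0.19 [0.5706 0.1283] 156 rms 0.002
0.195 [0.5701 0.1288] 79 rms 0.0021
0.105 [0.5717 0.1286] 100 rms 0.002
0.115 [0.5732 0.1266] 141 rms 0.002
188 [212, 206, 200, 196, 196, 198, 203, 181, 85, 86, 101, 129, 165, 181, 117, 120, 120, 121, 121, 122, 121, 122, 123, 123, 122, 122, 124, 125, 123, 120, 93, 96, 104, 105, 108, 109, 109]
192 [215, 213, 213, 213, 215, 216, 213, 153, 101, 104, 98, 102, 104, 109, 109, 112, 114, 114, 118, 118, 109, 112, 119, 111, 119, 110, 111, 119, 111, 111, 113, 114, 115, 125, 164, 167, 147]
196 [194, 192, 191, 189, 190, 191, 192, 195, 188, 119, 105, 104, 104, 107, 109, 113, 115, 116, 117, 118, 119, 119, 118, 119, 120, 120, 119, 118, 124, 176, 197, 155, 101, 107, 109, 91, 93]
206 [217, 216, 215, 215, 214, 211, 206, 202, 199, 196, 164, 150, 125, 79, 85, 91, 97, 98, 100, 103, 107, 109, 111, 115, 111, 123, 113, 107, 98, 100, 78, 96, 99, 98, 98, 100, 107]
212 [200, 201, 201, 202, 202, 204, 215, 201, 214, 199, 199, 199, 193, 76, 81, 86, 92, 95, 96, 99, 101, 102, 102, 103, 108, 108, 94, 100, 99, 94, 94, 98, 103, 103, 105, 104, 106]
```

```bash
sed -i 's/^B=.*;  *RA/B=np.array([.5656,.1272]); RA/; s/^B=np.array(\[.5675,.1275\])/B=np.array([.5656,.1272])/' h.py; grep ^B= h.py; python3 -c "
from h import *
where(); under(58,.121)"
```

```text
B=np.array([.5656,.1272]); RA=.106; MY=-11.2; OZ=.0161
t 11.7 tcp [0.5251 0.2252 0.1109] yawx 111.89 z [-0.0112 -0.0013 -0.9999] F [-1.4 -0.4 -4.5] M [ 0.26  0.2  -0.06] w 0.022 q [ 0.27  0.22  1.6   0.    1.33 -0.11]
axis err mm [-1.2 -0.4] origin below mouth mm 90.6 theta 56.9
t 11.7 tcp [0.5251 0.2252 0.1109] yawx 111.89 z [-0.0112 -0.0013 -0.9999] F [-1.4 -0.4 -4.5] M [ 0.26  0.2  -0.06] w 0.022 q [ 0.27  0.22  1.6   0.    1.33 -0.11]
tool delta [ 0.      0.0028 -0.0263] rot [-0.62 -0.16  1.09]
```

Request:
drive_tool(steps=[{"hand": 0, "dx": 0, "dy": 0.003, "dz": -0.012, "rx": -0.6, "ry": -0.2, "rz": 0}, {"hand": 0, "dx": -0.0008, "dy": 0.013, "dz": -0.01, "rx": 0, "ry": 0, "rz": 7}, {"hand": 0, "dx": -0.0008, "dy": 0.013, "dz": 0, "rx": 0, "ry": 0, "rz": 7}, {"hand": 0, "dx": 0, "dy": 0, "dz": 0, "rx": 0, "ry": 0, "rz": 0}])

```text
time_s: 12.1
tcp_pos: [0.5508, 0.2326, 0.1355]
orientation: [2.065, 2.367, -0.001]
wrist_force: [-1.0, 0.3, -3.7]
grip_width: 0.022
```

```bash
python3 -c "
from h import *
where(); under(72,.122)"
```

```text
t 12.1 tcp [0.5508 0.2326 0.1355] yawx 97.81 z [ 2.e-04 -8.e-04 -1.e+00] F [-1.   0.3 -3.7] M [ 0.41  0.12 -0.02] w 0.022 q [ 0.27  0.25  1.52 -0.    1.38  0.14]
axis err mm [-0.3  0.4] origin below mouth mm 65.5 theta 71.0
t 12.1 tcp [0.5508 0.2326 0.1355] yawx 97.81 z [ 2.e-04 -8.e-04 -1.e+00] F [-1.   0.3 -3.7] M [ 0.41  0.12 -0.02] w 0.022 q [ 0.27  0.25  1.52 -0.    1.38  0.14]
tool delta [-0.0004  0.0022 -0.0026] rot [0.   0.05 1.01]
```

Nicely centred. Rising in small steps to feel the rim entering.

Request:
drive_tool(steps=[{"hand": 0, "dx": 0, "dy": 0.001, "dz": -0.002, "rx": 0, "ry": 0, "rz": 0.5}, {"hand": 0, "dx": 0, "dy": 0, "dz": -0.002, "rx": 0, "ry": 0, "rz": 0}, {"hand": 0, "dx": 0, "dy": 0, "dz": 0, "rx": 0, "ry": 0, "rz": 0}])

```text
time_s: 12.4
tcp_pos: [0.5501, 0.2324, 0.1411]
orientation: [2.065, 2.366, 0.0]
wrist_force: [0.4, 0.7, -4.0]
grip_width: 0.0222
```

```bash
python3 -c "
from h import *
where()"
```

```text
t 12.4 tcp [0.5501 0.2324 0.1411] yawx 97.79 z [ 1.1e-03 -6.0e-04 -1.0e+00] F [ 0.4  0.7 -4. ] M [0.38 0.13 0.01] w 0.0222 q [ 0.27  0.24  1.51 -0.    1.39  0.14]
axis err mm [-1.1  0.2] origin below mouth mm 59.9 theta 71.0
```

Request:
drive_tool(steps=[{"hand": 0, "dx": 0, "dy": 0.001, "dz": -0.001, "rx": 0, "ry": 0, "rz": 0}, {"hand": 0, "dx": 0, "dy": 0, "dz": -0.001, "rx": 0, "ry": 0, "rz": 0}, {"hand": 0, "dx": 0, "dy": 0, "dz": 0, "rx": 0, "ry": 0, "rz": 0}])

```text
time_s: 12.7
tcp_pos: [0.5505, 0.2324, 0.1435]
orientation: [2.061, 2.369, 0.0]
wrist_force: [-0.2, 0.1, -4.0]
grip_width: 0.0224
```

```bash
python3 -c "
from h import *
where()"
```

```text
t 12.7 tcp [0.5505 0.2324 0.1435] yawx 97.94 z [ 1.1e-03 -6.0e-04 -1.0e+00] F [-0.2  0.1 -4. ] M [ 0.4   0.01 -0.02] w 0.0224 q [ 0.27  0.24  1.51 -0.    1.39  0.13]
axis err mm [-0.4  0.2] origin below mouth mm 57.5 theta 70.9
```

Request:
drive_tool(steps=[{"hand": 0, "dx": 0, "dy": 0, "dz": -0.001, "rx": 0, "ry": 0, "rz": 0}, {"hand": 0, "dx": 0, "dy": 0, "dz": -0.001, "rx": 0, "ry": 0, "rz": 0}])

```text
time_s: 12.9
tcp_pos: [0.5502, 0.2325, 0.1453]
orientation: [2.061, 2.37, -0.0]
wrist_force: [0.9, 2.0, -7.3]
grip_width: 0.0222
```

Request:
drive_tool(steps=[{"hand": 0, "dx": 0, "dy": 0, "dz": -0.001, "rx": 0, "ry": 0, "rz": 0}, {"hand": 0, "dx": 0, "dy": 0, "dz": 0, "rx": 0, "ry": 0, "rz": 0}])

```text
time_s: 13.1
tcp_pos: [0.5501, 0.2326, 0.1458]
orientation: [-2.061, -2.37, 0.001]
wrist_force: [1.7, -0.2, -8.3]
grip_width: 0.0223
```

```bash
python3 -c "
from h import *
where()"
```

```text
t 13.1 tcp [0.5501 0.2326 0.1458] yawx 97.98 z [-5.e-04 -4.e-04 -1.e+00] F [ 1.7 -0.2 -8.3] M [ 0.79 -0.12  0.09] w 0.0223 q [ 0.27  0.24  1.51 -0.    1.4   0.13]
axis err mm [-0.8  0.4] origin below mouth mm 55.3 theta 70.8
```

Request:
drive_tool(steps=[{"hand": 0, "dx": 0, "dy": -0.0037, "dz": -0.0007, "rx": 0, "ry": 0, "rz": -2}, {"hand": 0, "dx": 0, "dy": -0.0037, "dz": -0.0007, "rx": 0, "ry": 0, "rz": -2}, {"hand": 0, "dx": 0, "dy": -0.0037, "dz": -0.0007, "rx": 0, "ry": 0, "rz": -2}])

```text
time_s: 13.4
tcp_pos: [0.5385, 0.231, 0.1465]
orientation: [-1.93, -2.476, 0.003]
wrist_force: [1.4, 4.1, -10.7]
grip_width: 0.022
```

```bash
python3 -c "
from h import *
where()"
```

```text
t 13.4 tcp [0.5385 0.231  0.1465] yawx 104.12 z [-3.e-03  2.e-04 -1.e+00] F [  1.4   4.1 -10.7] M [ 1.48  0.11 -0.06] w 0.022 q [0.27 0.22 1.53 0.   1.4  0.03]
axis err mm [-1.3  1. ] origin below mouth mm 54.7 theta 64.7
```

Request:
drive_tool(steps=[{"hand": 0, "dx": 0, "dy": -0.0037, "dz": -0.0003, "rx": 0, "ry": 0, "rz": -2}, {"hand": 0, "dx": 0, "dy": -0.0037, "dz": -0.0005, "rx": 0, "ry": 0, "rz": -2}])

```text
time_s: 13.6
tcp_pos: [0.5305, 0.2295, 0.1464]
orientation: [-1.837, -2.543, 0.003]
wrist_force: [0.8, 4.6, -10.0]
grip_width: 0.0221
```

Request:
drive_tool(steps=[{"hand": 0, "dx": 0, "dy": -0.0037, "dz": -0.0003, "rx": 0, "ry": 0, "rz": -2}, {"hand": 0, "dx": 0, "dy": -0.0037, "dz": -0.0005, "rx": 0, "ry": 0, "rz": -2}])

```text
time_s: 13.8
tcp_pos: [0.5227, 0.2276, 0.1465]
orientation: [-1.742, -2.606, 0.003]
wrist_force: [1.9, 1.6, -8.8]
grip_width: 0.0223
```

```bash
python3 -c "
from h import *
where()"
```

```text
t 13.8 tcp [0.5227 0.2276 0.1465] yawx 112.48 z [-0.0064  0.0022 -1.    ] F [ 1.9  1.6 -8.8] M [1.03 0.02 0.09] w 0.0223 q [ 0.27  0.19  1.57  0.    1.39 -0.12]
axis err mm [-2.5  2.5] origin below mouth mm 55.1 theta 56.3
```

```bash
python3 -c "
from h import *
under(53,.1304)"
```

```text
t 13.8 tcp [0.5227 0.2276 0.1465] yawx 112.48 z [-0.0064  0.0022 -1.    ] F [ 1.9  1.6 -8.8] M [1.03 0.02 0.09] w 0.0223 q [ 0.27  0.19  1.57  0.    1.39 -0.12]
tool delta [-0.0034 -0.0049 -0.    ] rot [-0.28 -0.27 -3.32]
```

Request:
drive_tool(steps=[{"hand": 0, "dx": -0.0018, "dy": -0.0025, "dz": -0.0005, "rx": -0.2, "ry": -0.2, "rz": -1.7}, {"hand": 0, "dx": -0.0015, "dy": -0.0025, "dz": -0.0005, "rx": 0, "ry": 0, "rz": -1.7}])

```text
time_s: 14.0
tcp_pos: [0.5188, 0.2226, 0.1472]
orientation: [-1.662, -2.663, 0.002]
wrist_force: [0.2, 0.4, -3.7]
grip_width: 0.0223
```

```bash
python3 -c "
from h import *
where(); under(49,.131)"
```

```text
t 14.0 tcp [0.5188 0.2226 0.1472] yawx 116.06 z [-2.5e-03  2.0e-04 -1.0e+00] F [ 0.2  0.4 -3.7] M [0.33 0.18 0.02] w 0.0223 q [ 0.27  0.17  1.58  0.    1.39 -0.19]
axis err mm [-0.3  0.1] origin below mouth mm 54.0 theta 52.7
t 14.0 tcp [0.5188 0.2226 0.1472] yawx 116.06 z [-2.5e-03  2.0e-04 -1.0e+00] F [ 0.2  0.4 -3.7] M [0.33 0.18 0.02] w 0.0223 q [ 0.27  0.17  1.58  0.    1.39 -0.19]
tool delta [-0.0005 -0.0068  0.0001] rot [-0.12 -0.08 -3.74]
```

Contact force has vanished; perhaps the notch. Rising here.

Request:
drive_tool(steps=[{"hand": 0, "dx": 0, "dy": 0, "dz": -0.0015, "rx": 0, "ry": 0, "rz": 0}, {"hand": 0, "dx": 0, "dy": 0, "dz": -0.0015, "rx": 0, "ry": 0, "rz": 0}])

```text
time_s: 14.2
tcp_pos: [0.5186, 0.2225, 0.1505]
orientation: [-1.663, -2.663, 0.002]
wrist_force: [0.0, 1.3, -4.6]
grip_width: 0.0221
```

```bash
python3 -c "
from h import *
where()"
```

```text
t 14.2 tcp [0.5186 0.2225 0.1505] yawx 116.04 z [-2.8e-03  1.0e-04 -1.0e+00] F [ 0.   1.3 -4.6] M [0.51 0.27 0.04] w 0.0221 q [ 0.27  0.17  1.58  0.    1.39 -0.19]
axis err mm [-0.5  0. ] origin below mouth mm 50.7 theta 52.8
```

Request:
drive_tool(steps=[{"hand": 0, "dx": 0, "dy": 0, "dz": -0.002, "rx": 0, "ry": 0, "rz": 0}, {"hand": 0, "dx": 0, "dy": 0, "dz": -0.002, "rx": 0, "ry": 0, "rz": 0}, {"hand": 0, "dx": 0, "dy": 0, "dz": -0.001, "rx": 0, "ry": 0, "rz": 0}])

```text
time_s: 14.5
tcp_pos: [0.5188, 0.2227, 0.1562]
orientation: [-1.665, -2.662, 0.002]
wrist_force: [-0.6, 1.0, -4.1]
grip_width: 0.0221
```

```bash
python3 -c "
from h import *
where()"
```

```text
t 14.5 tcp [0.5188 0.2227 0.1562] yawx 115.95 z [-2.5e-03  2.0e-04 -1.0e+00] F [-0.6  1.  -4.1] M [0.52 0.28 0.05] w 0.0221 q [ 0.27  0.17  1.57  0.    1.41 -0.18]
axis err mm [-0.4  0.2] origin below mouth mm 45.0 theta 52.8
```

Well in. Continuing to the gasket.

Request:
drive_tool(steps=[{"hand": 0, "dx": 0, "dy": 0, "dz": -0.001, "rx": 0, "ry": 0, "rz": 0}, {"hand": 0, "dx": 0, "dy": 0, "dz": -0.001, "rx": 0, "ry": 0, "rz": 0}])

```text
time_s: 14.7
tcp_pos: [0.5188, 0.2228, 0.1583]
orientation: [-1.665, -2.661, 0.002]
wrist_force: [0.6, 2.5, -9.0]
grip_width: 0.022
```

Request:
drive_tool(steps=[{"hand": 0, "dx": 0, "dy": 0, "dz": -0.001, "rx": 0, "ry": 0, "rz": 0}])

```text
time_s: 14.8
tcp_pos: [0.5186, 0.2229, 0.159]
orientation: [-1.664, -2.661, 0.002]
wrist_force: [1.1, 1.7, -10.7]
grip_width: 0.022
```

```bash
python3 -c "
from h import *
where()"
```

```text
t 14.8 tcp [0.5186 0.2229 0.159 ] yawx 115.94 z [-3.5e-03  5.0e-04 -1.0e+00] F [  1.1   1.7 -10.7] M [1.09 0.4  0.18] w 0.022 q [ 0.27  0.17  1.57  0.    1.41 -0.18]
axis err mm [-0.7  0.4] origin below mouth mm 42.3 theta 52.9
```

Request:
drive_tool(steps=[{"hand": 0, "dx": -0.0003, "dy": -0.0035, "dz": -0.0002, "rx": 0, "ry": 0, "rz": -2}, {"hand": 0, "dx": -0.0003, "dy": -0.0037, "dz": -0.0002, "rx": 0, "ry": 0, "rz": -2.2}, {"hand": 0, "dx": -0.0003, "dy": -0.0037, "dz": -0.0002, "rx": 0, "ry": 0, "rz": -2.2}])

```text
time_s: 15.1
tcp_pos: [0.5093, 0.2171, 0.1587]
orientation: [-1.509, -2.751, 0.003]
wrist_force: [2.2, 0.8, -8.4]
grip_width: 0.0222
```

```bash
python3 -c "
from h import *
where(); under(40,.143)"
```

```text
t 15.1 tcp [0.5093 0.2171 0.1587] yawx 122.52 z [-4.5e-03  6.0e-04 -1.0e+00] F [ 2.2  0.8 -8.4] M [0.81 0.18 0.18] w 0.0222 q [ 0.26  0.14  1.59  0.    1.41 -0.31]
axis err mm [0.6 0.5] origin below mouth mm 42.7 theta 46.3
t 15.1 tcp [0.5093 0.2171 0.1587] yawx 122.52 z [-4.5e-03  6.0e-04 -1.0e+00] F [ 2.2  0.8 -8.4] M [0.81 0.18 0.18] w 0.0222 q [ 0.26  0.14  1.59  0.    1.41 -0.31]
tool delta [-0.0007 -0.0124 -0.0003] rot [-0.19 -0.18 -6.28]
```

Request:
drive_tool(steps=[{"hand": 0, "dx": -0.0002, "dy": -0.004, "dz": -0.0003, "rx": 0, "ry": 0, "rz": -2.2}, {"hand": 0, "dx": -0.0002, "dy": -0.004, "dz": -0.0003, "rx": 0, "ry": 0, "rz": -2.2}, {"hand": 0, "dx": -0.0002, "dy": -0.004, "dz": -0.0003, "rx": 0, "ry": 0, "rz": -2.2}, {"hand": 0, "dx": -0.0002, "dy": -0.004, "dz": -0.0003, "rx": 0, "ry": 0, "rz": -2.2}])

```text
time_s: 15.5
tcp_pos: [0.4964, 0.2069, 0.159]
orientation: [-1.283, -2.862, 0.002]
wrist_force: [2.6, 1.5, -9.1]
grip_width: 0.0219
```

```bash
python3 -c "
from h import *
where(); under(30,.143)"
```

```text
t 15.5 tcp [0.4964 0.2069 0.159 ] yawx 131.72 z [-5.3e-03  9.0e-04 -1.0e+00] F [ 2.6  1.5 -9.1] M [0.81 0.22 0.27] w 0.0219 q [ 0.25  0.11  1.63  0.    1.41 -0.48]
axis err mm [1.3 0.6] origin below mouth mm 42.6 theta 37.1
t 15.5 tcp [0.4964 0.2069 0.159 ] yawx 131.72 z [-5.3e-03  9.0e-04 -1.0e+00] F [ 2.6  1.5 -9.1] M [0.81 0.22 0.27] w 0.0219 q [ 0.25  0.11  1.63  0.    1.41 -0.48]
tool delta [-0.0003 -0.0145 -0.0001] rot [-0.18 -0.25 -7.08]
```

Request:
drive_tool(steps=[{"hand": 0, "dx": -0.0002, "dy": -0.0045, "dz": -0.0003, "rx": 0, "ry": 0, "rz": -2.2}, {"hand": 0, "dx": -0.0002, "dy": -0.0045, "dz": -0.0003, "rx": 0, "ry": 0, "rz": -2.2}, {"hand": 0, "dx": -0.0002, "dy": -0.0045, "dz": -0.0003, "rx": 0, "ry": 0, "rz": -2.2}, {"hand": 0, "dx": -0.0002, "dy": -0.0045, "dz": -0.0003, "rx": 0, "ry": 0, "rz": -2.2}, {"hand": 0, "dx": -0.0002, "dy": -0.0045, "dz": -0.0003, "rx": 0, "ry": 0, "rz": -2.2}])

```text
time_s: 16.0
tcp_pos: [0.481, 0.1899, 0.1593]
orientation: [-0.988, -2.975, 0.001]
wrist_force: [2.4, 2.4, -9.7]
grip_width: 0.0222
```

```bash
python3 -c "
from h import *
where(); under(10,.143)"
```

```text
t 16.0 tcp [0.481  0.1899 0.1593] yawx 143.25 z [-0.0062  0.0017 -1.    ] F [ 2.4  2.4 -9.7] M [0.86 0.39 0.32] w 0.0222 q [ 0.22  0.07  1.67  0.    1.4  -0.7 ]
axis err mm [ 0.3 -0.7] origin below mouth mm 42.4 theta 25.6
t 16.0 tcp [0.481  0.1899 0.1593] yawx 143.25 z [-0.0062  0.0017 -1.    ] F [ 2.4  2.4 -9.7] M [0.86 0.39 0.32] w 0.0222 q [ 0.22  0.07  1.67  0.    1.4  -0.7 ]
tool delta [-0.0031 -0.028   0.0002] rot [ -0.09  -0.36 -15.55]
```

Request:
drive_tool(steps=[{"hand": 0, "dx": -0.0002, "dy": -0.0044, "dz": -0.0003, "rx": 0, "ry": -0.05, "rz": -2.2}, {"hand": 0, "dx": -0.0002, "dy": -0.0044, "dz": -0.0003, "rx": 0, "ry": -0.05, "rz": -2.2}, {"hand": 0, "dx": -0.0002, "dy": -0.0044, "dz": -0.0003, "rx": 0, "ry": -0.05, "rz": -2.2}, {"hand": 0, "dx": -0.0002, "dy": -0.0044, "dz": -0.0003, "rx": 0, "ry": -0.05, "rz": -2.2}, {"hand": 0, "dx": -0.0002, "dy": -0.0044, "dz": -0.0003, "rx": 0, "ry": -0.05, "rz": -2.2}])

```text
time_s: 16.5
tcp_pos: [0.4693, 0.1708, 0.1596]
orientation: [-0.685, -3.062, 0.001]
wrist_force: [3.9, 5.3, -8.5]
grip_width: 0.0219
```

```bash
python3 -c "
from h import *
where(); under(0,.143)"
```

```text
t 16.5 tcp [0.4693 0.1708 0.1596] yawx 154.79 z [-4.1e-03  5.0e-04 -1.0e+00] F [ 3.9  5.3 -8.5] M [0.9  0.3  0.32] w 0.0219 q [ 0.19  0.03  1.71  0.    1.4  -0.94]
axis err mm [-0.4 -1.6] origin below mouth mm 42.0 theta 14.0
t 16.5 tcp [0.4693 0.1708 0.1596] yawx 154.79 z [-4.1e-03  5.0e-04 -1.0e+00] F [ 3.9  5.3 -8.5] M [0.9  0.3  0.32] w 0.0219 q [ 0.19  0.03  1.71  0.    1.4  -0.94]
tool delta [-0.0028 -0.0241  0.0005] rot [ -0.05  -0.24 -14.01]
```

Request:
drive_tool(steps=[{"hand": 0, "dx": -0.0002, "dy": -0.0038, "dz": -0.0003, "rx": 0, "ry": -0.05, "rz": -2.2}, {"hand": 0, "dx": -0.0002, "dy": -0.0038, "dz": -0.0003, "rx": 0, "ry": -0.05, "rz": -2.2}, {"hand": 0, "dx": -0.0002, "dy": -0.004, "dz": -0.0003, "rx": 0, "ry": -0.05, "rz": -2.2}, {"hand": 0, "dx": -0.0002, "dy": -0.004, "dz": -0.0003, "rx": 0, "ry": -0.05, "rz": -2.2}, {"hand": 0, "dx": -0.0002, "dy": -0.004, "dz": -0.0003, "rx": 0, "ry": -0.05, "rz": -2.2}, {"hand": 0, "dx": -0.0002, "dy": -0.004, "dz": -0.0003, "rx": 0, "ry": -0.05, "rz": -2.2}])

```text
time_s: 17.1
tcp_pos: [0.4621, 0.1479, 0.1604]
orientation: [0.313, 3.126, -0.0]
wrist_force: [2.5, 3.8, -9.8]
grip_width: 0.0218
```

```bash
python3 -c "
from h import *
where(); under(-10,.143)"
```

```text
t 17.1 tcp [0.4621 0.1479 0.1604] yawx 168.58 z [ 0.e+00 -1.e-04 -1.e+00] F [ 2.5  3.8 -9.8] M [0.62 0.46 0.02] w 0.0218 q [ 0.15 -0.    1.75 -0.    1.4  -1.22]
axis err mm [ 0.4 -0.3] origin below mouth mm 40.7 theta 0.2
t 17.1 tcp [0.4621 0.1479 0.1604] yawx 168.58 z [ 0.e+00 -1.e-04 -1.e+00] F [ 2.5  3.8 -9.8] M [0.62 0.46 0.02] w 0.0218 q [ 0.15 -0.    1.75 -0.    1.4  -1.22]
tool delta [-0.0012 -0.0186  0.0013] rot [-1.000e-02  0.000e+00 -1.022e+01]
```

Request:
drive_tool(steps=[{"hand": 0, "dx": -0.0002, "dy": -0.004, "dz": 0, "rx": 0, "ry": 0, "rz": -2.2}, {"hand": 0, "dx": -0.0002, "dy": -0.004, "dz": 0, "rx": 0, "ry": 0, "rz": -2.2}])

```text
time_s: 17.3
tcp_pos: [0.4606, 0.1399, 0.16]
orientation: [-0.187, -3.135, -0.0]
wrist_force: [1.9, 3.6, -6.7]
grip_width: 0.0222
```

Request:
drive_tool(steps=[{"hand": 0, "dx": -0.0002, "dy": -0.004, "dz": 0, "rx": 0, "ry": 0, "rz": -2.2}])

```text
time_s: 17.4
tcp_pos: [0.4602, 0.1358, 0.1599]
orientation: [-0.124, -3.138, -0.0]
wrist_force: [2.1, 4.6, -7.6]
grip_width: 0.022
```

Request:
drive_tool(steps=[{"hand": 0, "dx": -0.0002, "dy": -0.004, "dz": 0, "rx": 0, "ry": 0, "rz": -2.2}])

```text
time_s: 17.5
tcp_pos: [0.4605, 0.1319, 0.1601]
orientation: [-0.061, -3.141, -0.001]
wrist_force: [10.5, 6.0, -7.9]
grip_width: 0.0222
```

```bash
python3 -c "
from h import *
where(); under(-14,.143)"
```

```text
t 17.5 tcp [0.4605 0.1319 0.1601] yawx 177.76 z [-1.e-04  7.e-04 -1.e+00] F [10.5  6.  -7.9] M [ 0.92 -0.91 -0.17] w 0.0222 q [ 0.12 -0.01  1.76  0.    1.4  -1.41]
axis err mm [0.8 0.6] origin below mouth mm 41.1 theta -9.0
t 17.5 tcp [0.4605 0.1319 0.1601] yawx 177.76 z [-1.e-04  7.e-04 -1.e+00] F [10.5  6.  -7.9] M [ 0.92 -0.91 -0.17] w 0.0222 q [ 0.12 -0.01  1.76  0.    1.4  -1.41]
tool delta [ 0.0003 -0.0099  0.0009] rot [ 0.04 -0.01 -5.04]
```

Request:
drive_tool(steps=[{"hand": 0, "dx": -0.001, "dy": -0.004, "dz": 0, "rx": 0, "ry": 0, "rz": -2.2}])

```text
time_s: 17.6
tcp_pos: [0.4614, 0.1281, 0.1601]
orientation: [-0.001, 3.141, 0.003]
wrist_force: [-1.2, 15.1, -9.5]
grip_width: 0.0218
```

Request:
drive_tool(steps=[{"hand": 0, "dx": -0.0008, "dy": -0.004, "dz": 0, "rx": 0, "ry": 0, "rz": -2}])

```text
time_s: 17.7
tcp_pos: [0.462, 0.1259, 0.1601]
orientation: [-0.059, 3.141, 0.009]
wrist_force: [-5.0, 36.0, -5.9]
grip_width: 0.022
```

```bash
python3 -c "
from h import *
where(); under(-14,.143)"
```

```text
t 17.7 tcp [0.462  0.1259 0.1601] yawx -177.85 z [-0.      0.0058 -1.    ] F [-5.  36.  -5.9] M [ 5.08  0.78 -0.35] w 0.022 q [ 0.1  -0.02  1.76  0.01  1.4  -1.51]
axis err mm [2.3 2.8] origin below mouth mm 41.0 theta -13.4
t 17.7 tcp [0.462  0.1259 0.1601] yawx -177.85 z [-0.      0.0058 -1.    ] F [-5.  36.  -5.9] M [ 5.08  0.78 -0.35] w 0.022 q [ 0.1  -0.02  1.76  0.01  1.4  -1.51]
tool delta [ 0.0024 -0.0038  0.001 ] rot [ 0.33  0.01 -0.65]
```

Sharp force rise (36 N) at about 61° past the notch: that's the stop. I'll ease off slightly, then release.

Request:
drive_tool(steps=[{"hand": 0, "dx": 0, "dy": 0.0015, "dz": 0, "rx": 0, "ry": 0, "rz": 0.5}, {"hand": 0, "dx": 0, "dy": 0, "dz": 0, "rx": 0, "ry": 0, "rz": 0}])

```text
time_s: 17.9
tcp_pos: [0.4619, 0.1276, 0.1602]
orientation: [-0.046, 3.141, 0.01]
wrist_force: [0.2, 3.8, -6.1]
grip_width: 0.0218
```

```bash
python3 -c "
from h import *
where()"
```

```text
t 17.9 tcp [0.4619 0.1276 0.1602] yawx -178.33 z [ 2.0e-04  6.4e-03 -1.0e+00] F [ 0.2  3.8 -6.1] M [ 0.27  0.27 -0.76] w 0.0218 q [ 0.1  -0.02  1.76  0.01  1.4  -1.5 ]
axis err mm [2.3 3.6] origin below mouth mm 40.8 theta -12.9
```

Request:
drive_tool(steps=[{"hand": 1, "dx": 0, "dy": 0, "dz": 0, "rx": 0, "ry": 0, "rz": 0}, {"hand": 1, "dx": 0, "dy": 0, "dz": 0, "rx": 0, "ry": 0, "rz": 0}, {"hand": 1, "dx": 0, "dy": 0, "dz": 0, "rx": 0, "ry": 0, "rz": 0}, {"hand": 1, "dx": 0, "dy": 0, "dz": 0, "rx": 0, "ry": 0, "rz": 0}, {"hand": 1, "dx": 0, "dy": 0, "dz": 0, "rx": 0, "ry": 0, "rz": 0}, {"hand": 1, "dx": 0, "dy": 0, "dz": 0, "rx": 0, "ry": 0, "rz": 0}, {"hand": 1, "dx": 0, "dy": 0, "dz": 0, "rx": 0, "ry": 0, "rz": 0}])

```text
time_s: 18.6
tcp_pos: [0.4631, 0.1268, 0.162]
orientation: [-0.046, 3.137, 0.008]
wrist_force: [0.4, 0.3, -0.2]
grip_width: 0.0853
```

Request:
drive_tool(steps=[{"hand": 1, "dx": 0.002, "dy": 0, "dz": -0.015, "rx": 0, "ry": 0, "rz": 0}, {"hand": 1, "dx": 0.005, "dy": 0, "dz": -0.03, "rx": 0, "ry": 0, "rz": 0}, {"hand": 1, "dx": 0.01, "dy": 0, "dz": -0.03, "rx": 0, "ry": 0, "rz": 0}, {"hand": 1, "dx": 0.03, "dy": 0, "dz": -0.03, "rx": 0, "ry": 0, "rz": 0}, {"hand": 1, "dx": 0.04, "dy": 0, "dz": -0.02, "rx": 0, "ry": 0, "rz": 0}, {"hand": 1, "dx": 0.03, "dy": 0, "dz": 0, "rx": 0, "ry": 0, "rz": 0}, {"hand": 1, "dx": 0, "dy": 0, "dz": 0, "rx": 0, "ry": 0, "rz": 0}])

```text
time_s: 19.3
tcp_pos: [0.3414, 0.1223, 0.291]
orientation: [-0.045, 3.139, 0.007]
wrist_force: [0.9, -0.4, -0.0]
grip_width: 0.0852
```

```bash
python3 - <<'E'
from h import *
from scipy.optimize import least_squares
where(); c=cap('scene'); np.savez('/tmp/s4',**c); w=cloud(c)
s=c['img'][130:290,310:470]; cv2.imwrite('pics/s4.png',cv2.resize(s,(600,600),interpolation=cv2.INTER_CUBIC)[:,:,::-1])
for z0,z1,r in[(.19,.22,.047),(.15,.18,.03)]:
    q=w[150:235,350:395].reshape(-1,3); q=q[(q[:,2]>z0)&(q[:,2]<z1)]; k=np.array([.57,.128])
    for g in(.01,.005):
        p=q[abs(np.hypot(*(q[:,:2]-k).T)-r)<g,:2]; k=least_squares(lambda k:np.hypot(*(p-k).T)-r,k,loss='soft_l1',f_scale=.001).x
    print(z0,k.round(4),len(p))
E
```

```text
t 19.3 tcp [0.3414 0.1223 0.291 ] yawx -178.35 z [ 0.0024  0.0047 -1.    ] F [ 0.9 -0.4 -0. ] M [-0.01 -0.05  0.01] w 0.0852 q [ 0.13 -0.32  1.75  0.    1.71 -1.47]
axis err mm [-118.2   -1.7] origin below mouth mm -90.2 theta -12.9
0.19 [0.5697 0.1279] 179
0.15 [0.5689 0.1309] 72
```

View pics/s4.png

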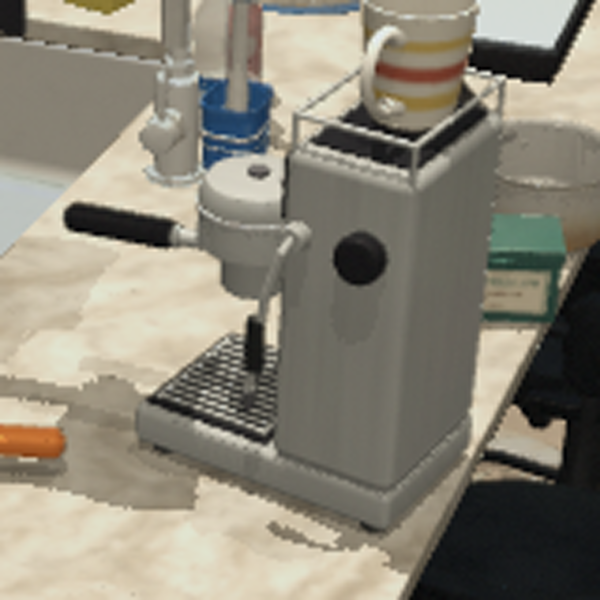

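The picture shows the portafilter hanging in the bell by itself, handle straight out at (120,223), gripper gone. One last numeric check of height, level and bystanders.

```bash
python3 - <<'E'
from h import *
pose(); a=dict(np.load('/tmp/s4.npz')); w=cloud(a); b=cap('scene'); w=cloud(b)
q=w[182:198,326:358].reshape(-1,3); q=q[(q[:,2]>.15)&(q[:,2]<.2)]
for x0,x1 in[(.40,.425),(.425,.45),(.45,.475),(.475,.50)]:
    r=q[(q[:,0]>x0)&(q[:,0]<x1)]; 
    if len(r)>5: print(x0,len(r),'z top',np.percentile(r[:,2],95).round(4),'y',np.median(r[:,1]).round(4))
g=lambda c:cv2.cvtColor(c['img'],cv2.COLOR_RGB2GRAY).astype(int)
s0=dict(np.load('/tmp/s2.npz')); d=abs(g(s0)-g(b))
print('diff tamper/mug',d[320:360,320:350].mean(),d[325:380,262:303].mean())
d=abs(g(a)-g(b)); print('motion since s4 around portafilter',d[175:215,325:390].max())
E
```

```text
t 19.35 tcp [0.3427 0.1224 0.291 ] yawx -178.35 z [ 0.0028  0.0047 -1.    ] F [ 0.6 -0.9  1.1] M [ 0.02 -0.04 -0.  ] w 0.0858 q [ 0.13 -0.32  1.75  0.    1.71 -1.47]
0.4 39 z top 0.1821 y 0.1191
0.425 65 z top 0.1823 y 0.1189
0.45 61 z top 0.1832 y 0.1204
0.475 68 z top 0.1832 y 0.1207
diff tamper/mug 14.134166666666667 0.9738359201773836
motion since s4 around portafilter 16
```

```bash
python3 - <<'E'
from h import *
b=cap('scene')
for n,c in(('start',dict(np.load('/tmp/scene.npz'))),('now',b)):
    h=cv2.cvtColor(c['img'],cv2.COLOR_RGB2HSV); w=cloud(c); r=w[315:362,318:352].reshape(-1,3); r=r[(r[:,2]>.06)&(r[:,2]<.1)]
    print(n,'tamper knob',len(r),r.mean(0).round(4)); r=w[205:265,:][:, :]
ticket.sign_off()
E
```

```text
start tamper knob 176 [ 0.6464 -0.3736  0.0793]
now tamper knob 175 [ 0.6466 -0.3739  0.0797]
the job is handed in; nothing more can be done
```

The portafilter is locked in the group and hangs there by itself. I handed the job in at about 19.4 s on the robot's clock; the sign-off reports no verdict.

**What I did:** I took the steel, black-handled portafilter by its handle from the mat and brought it under the bell with the handle to the left. Sweeping right from about 71° left with light upward pressure, I felt it drop into the notches at about 53° left. I raised it to the gasket and swung it right until the force jumped to 36 N at about 13° right. That is roughly what the 60° of swing should give. I eased off, opened the gripper and backed away.

**Last checks:**
- **Hanging free:** the camera shows it hanging in the group with the gripper clear, and the wrist force is back to about zero.
- **Height:** the top of the handle is at 0.182–0.183 m, where 0.184 m is expected when locked. The arm's height relative to the first knock gives about 42 mm below the mouth.
- **Level:** the handle slopes about 0.015 rad.
- **Bystanders:** the tamper knob is within 0.5 mm of its start, and the image around the white mug is essentially unchanged. I did not re-measure the dark mug, but the arm stayed well away from it.

**Where the readings disagreed:**
- **Centring:** the depth fit put the basket about 3 mm to the left of the bell's axis, close to the 4 mm limit. It used only 72 points, and calibration is good to about 2 mm.
- **Arm estimate at the stop:** it was also off by 2–4 mm there, probably because the hand had turned a little on the handle.

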